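# Clear the rack loading station and hold its sprung clamp rod open

### The job

Get the loading station ready for the next tube rack: pick up the scraper block and with it wipe the three loose chips off the deck into the station's own trough along the front edge, keeping your fingers off the chips, then stand the scraper back on the bench clear of the station. Then take the black grip post of the telescoping clamp rod, pull it out against its spring until its pointer is level with the mark clip on the scale, and finish while still holding it there, without letting go. Leave the other things on the bench where they stand.

Things in the scene. Friction and masses are not known exactly. Their poses are not given: they have to be found in the camera images.
- station: Rack loading station, fixed; place and heading vary. Origin on the bench surface. Own +x away from the robot, +y to its left, +z up. Dark grey metal deck x -70 to 120, y -150 to 150 mm, top 24 mm above the bench; front edge at x -70 without rim. Catch trough before it, x -140 to -70. Rack end stop (8 mm thick, 20 mm above the deck) at y -144, x -32 to 52. Clamp rod along y over the deck's back, at x 90.
- deck (a point): Point on top of the deck, 24 mm above the bench, straight above the station's origin. From here back to x = 58 mm in the station's frame the deck is free (save for the end stop and the chips).
- trough (a point): Middle of the catch trough's floor, 4 mm above the bench. Open steel trough 70 mm wide (station x) and 300 mm long (station y), joined to the deck's front edge; outer and end walls 22 mm above the bench, 4 mm thick.
- tube_mouth (a point): Mouth of the clamp rod's fixed steel outer tube (26 mm across, axis 50 mm above the bench); the tube runs 110 mm from here along the station's -y, the inner tubes come out along +y.
- clamp_rod: Moving end of the telescoping rod: grey carriage 34 x 30 x 34 mm with upright grip post, small jaw, pointer. Slides only along station +y (out), 0 to 130 mm. Origin on the rod axis under the post; at rest at x 90, y 12, z 50 mm in the station's frame. Inner spring pulls it in: 5 N at rest, 70 N/m more (14 N at 130 mm); friction 0.5 N.
- rod_grip (a point): Point on the grip post's axis, 90 mm above the bench: upright round black post 22 mm across, standing free from the carriage top (60 mm) to 116 mm above the bench. At rest 30 mm are free between post and tube mouth.
- rod_pointer (a point): Tip of the carriage's pointer, a thin dark steel bar on its far (+x) side, 51 mm above the bench; it passes just over the clip. It moves with the rod.
- mark (a point): The length mark: tip of the dark steel tab on the black clip (16 x 8 x 12 mm) set on the white scale rail (12 mm wide, top 34 mm above the bench) behind the rod; fixed for this run, axes parallel to the station's. The rod is out to its mark when rod_pointer and mark have the same station y (50 to 105 mm of pull from rest).
- scraper_mid (a point): Middle (30 mm above its underside) of the loose scraper block, standing on the bench on one side of the station: steel foot 30 (x) x 110 (y) x 18 mm with straight long faces, a grey handle block on it 24 (x) x 70 (y) mm, from 18 to 60 mm above the underside. Own x across the blade, y along it, z up. 220 g, about 30 per cent either way.
- scraper: The same scraper block, origin at the centre of its underside.
- chip1_mid (a point): Centre of loose chip 1, a flat white plastic chip 26 x 18 mm, 9 mm thick, 12 g, lying on the deck at the start.
- chip2_mid (a point): Centre of loose chip 2, a flat white plastic chip 22 x 22 mm, 9 mm thick, 12 g, lying on the deck at the start.
- chip3_mid (a point): Centre of loose chip 3, a flat white plastic chip 28 x 16 mm, 9 mm thick, 12 g, lying on the deck at the start.
- carton: Bystander: closed cardboard carton 75 x 100 x 55 mm high, on the bench on the side of the station where the scraper is not; origin at the centre of its underside.
- tube_rack: Bystander: white rack 110 x 250 x 50 mm high with capped tubes up to 100 mm high, beyond the station; origin under its centre.
- beaker: Bystander: glass beaker 94 mm across, 120 mm high, far left; origin at the centre of its underside.
- bottle: Bystander: white bottle 66 mm across, 170 mm high, far right; origin at the centre of its underside.
- jar: Bystander: amber jar 60 mm across, 70 mm high, near left; origin at the centre of its underside.
- timer: Bystander: grey timer 60 x 75 x 30 mm high, near right; origin at the centre of its underside.
There are look-alikes about, which are no part of the job. Leave any yellow look-alike of the scraper alone.

How it is judged:
By the outcome, as a careful person would: the job done as asked, in the order asked, and still so for the second after the job is handed in, while the arm keeps its last pose, push and grip.
It also fails if it takes over 72 s, if anything falls off the work surface, if the arm or the gripper's body presses on something with over 40 N, if the wrist force passes 120 N, or if a joint passes its speed limit or range.

### The arm

A 6-joint arm with a two-finger parallel gripper is mounted at the origin on the work surface. World frame = base frame: x ahead of the robot, y to its left, z up, the work surface at z = 0. Lengths are in m, angles in rad, forces in N, time in s.
With the tool pointing down it reaches from about 0.275 to 0.775 m from the base axis. Payload 14.6 kg.
Tool frame: the origin (TCP) lies at the very end of the fingers, on their centre line; the grasp point (between the pads) lies 19 mm behind it; z points along the fingers, y is the direction in which the jaws open and shut (so a half turn about z gives the same grasp; the last joint's range is limited). The gripper opens to 85 mm and grips with 20 to 120 N. Pads are 22 mm wide; open, the fingers measure 114 mm over their backs; the gripper's body (76 mm by 85 mm) begins 54 mm behind the grasp point. The pads swing forward as they close: fully open they stand 13 mm farther back than shut.
Start: joints at [-1.377, 0.263, -0.048, 1.259, 0, 1.415], TCP at [0.179, -0.493, 0.204] pointing down, gripper open.
Joint ranges: [-2.65, 2.65], [-0.89, 1.7], [-1.18, 1.37], [-2.13, 2.11], [-1.35, 1.29], [-3.14, 3.14]. Speed limits (rad/s): [1.89, 1.89, 2.57, 2.79, 3.14, 3.14].

### API

Orientations are given as a rotation vector (axis times angle).
In Python, from workcell import state, read_camera, close_job gives the robot as it stands.
- The arm moves only by the tool apply_moves, never from a script. Its arguments are lists of equal length, an entry for each row: "angular": the turn, a rotation vector about the world's x, y, z in degrees, a list of three; "travel": the shift along the world's x, y, z in m, a list of three; "jaw": the opening, from -1 (shut) to 1 (fully open). A call has exactly 5 rows; each row is the pose to reach, as a shift and turn from the pose measured when the call began; what a row does not reach only later rows make up. A row lasts 1/10 s, in which the tool goes at most 50 mm and 8.59 degrees, less where a joint would pass 70% of its speed; a pose out of reach is approached as far as the arm can. A call with a gripper value outside its range is refused whole. The fingers move at their own pace and stop on an object; the grip force is fixed at half the most. Time passes only in rows, so rows that repeat a pose let the fingers close, or fill a call up. It gives the time, the measured TCP pose, the force and the opening at its end, in the units of the state.
- state(): the state, without advancing time (a new reading comes with each control period).
- read_camera(name): name is "side" or "top"; returns a dict with "image" (384x512x3 uint8, red, green, blue), "camera_matrix" (3x3 intrinsics, pixels), "extrinsics" (4x4, takes a point from camera to world coordinates). Camera axes: x right, y down, z forward; pixel columns grow to the right and rows downward; lengths in m; the calibration is good to about 2 mm. A picture is of the moment at which its call begins. There is no depth.
- close_job(): hands the job in, once; it reports no verdict.
The state is a dict: "time": time; "qpos": joint angles; "qvel": joint speeds; "joint_torque": joint torques, N m; "tcp_pos": TCP position; "ee_rot": TCP orientation; "contact_force": force on the tool from outside, world axes, zero at the start; "moment": the same for the moment, N m; "finger_gap": opening from 0.0 (shut) to 1.0 (fully open).
Only numpy, scipy, OpenCV 4.12 (cv2) and the standard library are available. Lean on these libraries where they do the work, as an engineer would, in place of code of your own. Each camera call takes 0.05 s, during which the arm holds its last target.

## Working session

There is one attempt and no reset: what is moved stays moved. The work goes in short steps, Python scripts to look and compute and a tool call to move; the robot and the scene stay as the last step left them, time stands still between calls to the robot, and variables do not carry over. Pictures are saved under pics/ and viewed, and the job is handed in when it is done.

Besides the shell and the picture viewer there is one more tool, called by a JSON object that holds its "method" and its "body", one argument or row to a line. apply_moves: Moves the arm, as the interface text tells. Its arguments: {"type":"object","properties":{"angular":{"type":"array","items":{"type":"array","items":{"type":"number"}}},"travel":{"type":"array","items":{"type":"array","items":{"type":"number"}}},"jaw":{"type":"array","items":{"type":"number"}}},"required":["angular","travel","jaw"]}

```bash
mkdir -p pics; ls
cat > h.py <<'E'
import numpy as np, cv2
from workcell import state, read_camera, close_job
def grab(n,f):
    d=read_camera(n); im=d['image']; np.savez('pics/'+f+'.npz',im=im,K=d['camera_matrix'],T=d['extrinsics'])
    cv2.imwrite('pics/'+f+'.png',cv2.cvtColor(im,cv2.COLOR_RGB2BGR)); return im,d['camera_matrix'],d['extrinsics']
def load(f):
    d=np.load('pics/'+f+'.npz'); return d['im'],d['K'],d['T']
def ray(c,uv):
    _,K,T=c; v=np.linalg.inv(K)@np.array([uv[0],uv[1],1.]); return T[:3,3],T[:3,:3]@v
def onz(c,uv,z):
    o,d=ray(c,uv); return (o+d*(z-o[2])/d[2])
def proj(c,p):
    _,K,T=c; q=T[:3,:3].T@(np.array(p)-T[:3,3]); q=K@q; return q[:2]/q[2]
def tri(c1,u1,c2,u2):
    o1,d1=ray(c1,u1);o2,d2=ray(c2,u2)
    A=np.stack([d1,-d2],1); s=np.linalg.lstsq(A,o2-o1,rcond=None)[0]
    a,b=o1+d1*s[0],o2+d2*s[1]; return (a+b)/2,np.linalg.norm(a-b)
E
python3 - <<'E'
from h import *
for n in('top','side'):
    c=grab(n,n+'0'); print(n,c[1].round(1).tolist(),c[2].round(3).tolist())
    cv2.imwrite(f'pics/{n}0b.png',cv2.resize(cv2.imread(f'pics/{n}0.png'),(800,600),interpolation=cv2.INTER_CUBIC))
s=state();print({k:np.round(v,3).tolist() for k,v in s.items()})
E
```

```text
pics
top [[380.8, 0.0, 258.5], [0.0, 380.8, 192.2], [0.0, 0.0, 1.0]] [[0.027, -0.992, 0.127, 0.386], [-1.0, -0.027, 0.008, -0.013], [-0.005, -0.127, -0.992, 1.232], [0.0, 0.0, 0.0, 1.0]]
side [[470.0, 0.0, 254.0], [0.0, 470.0, 187.6], [0.0, 0.0, 1.0]] [[-0.862, -0.351, 0.366, 0.098], [-0.507, 0.619, -0.601, 0.716], [-0.016, -0.703, -0.711, 0.932], [0.0, 0.0, 0.0, 1.0]]
{'time': 0.1, 'qpos': [-1.377, 0.264, -0.049, 1.259, -0.0, 1.416], 'qvel': [-0.0, 0.001, 0.001, 0.002, -0.001, -0.002], 'joint_torque': [0.003, -63.858, 38.506, 0.01, -0.0, -0.0], 'tcp_pos': [0.179, -0.493, 0.204], 'ee_rot': [-3.093, -0.545, 0.0], 'contact_force': [0.193, 0.589, -0.087], 'moment': [-0.016, -0.015, -0.048], 'finger_gap': 0.998}
```

View pics/top0b.png

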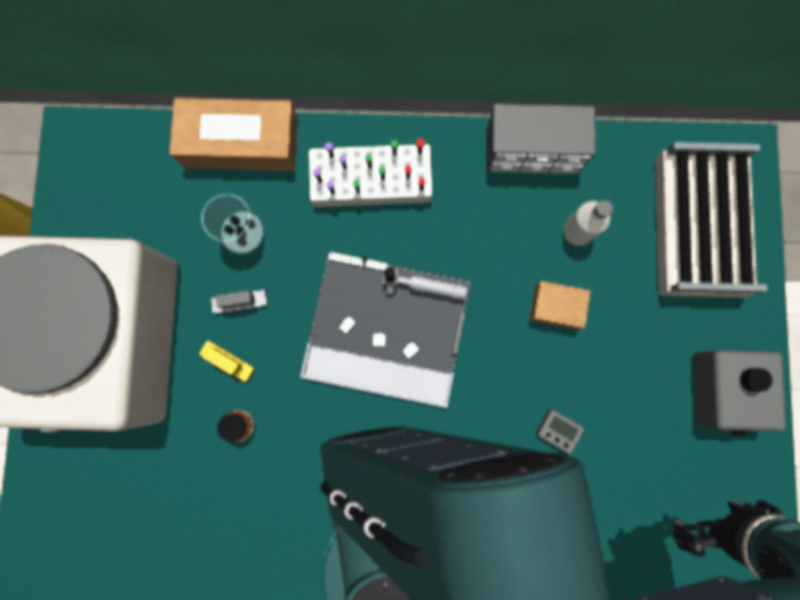

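View pics/side0b.png

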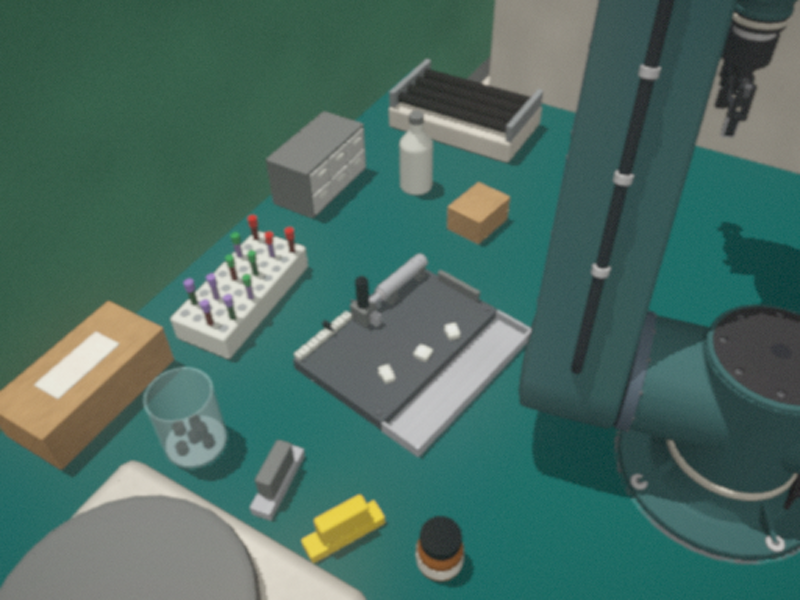

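The top view shows the station at the centre (deck about (310-470, 255-405) in the 800-wide picture). The grey scraper is at (238,300), the yellow look-alike at (226,361), and the chips at (347,325), (379,340) and (411,350). The post is at (390,275) and the clip near (364,262). I'll crop for precise pixels.

Run:
```python
from h import *
t=cv2.imread('pics/top0.png'); s=cv2.imread('pics/side0.png')
c=t[155:265,185:305]; cv2.imwrite('pics/ct.png',cv2.resize(c,None,fx=5.4,fy=5.4,interpolation=cv2.INTER_CUBIC))
c=t[175:250,125:185]; cv2.imwrite('pics/cs.png',cv2.resize(c,None,fx=8,fy=8,interpolation=cv2.INTER_CUBIC))
c=s[155:295,185:345]; cv2.imwrite('pics/cd.png',cv2.resize(c,None,fx=4.2,fy=4.2,interpolation=cv2.INTER_CUBIC))
c=s[275:365,150:255]; cv2.imwrite('pics/cg.png',cv2.resize(c,None,fx=6,fy=6,interpolation=cv2.INTER_CUBIC))
```

```text
(no output)
```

View pics/ct.png

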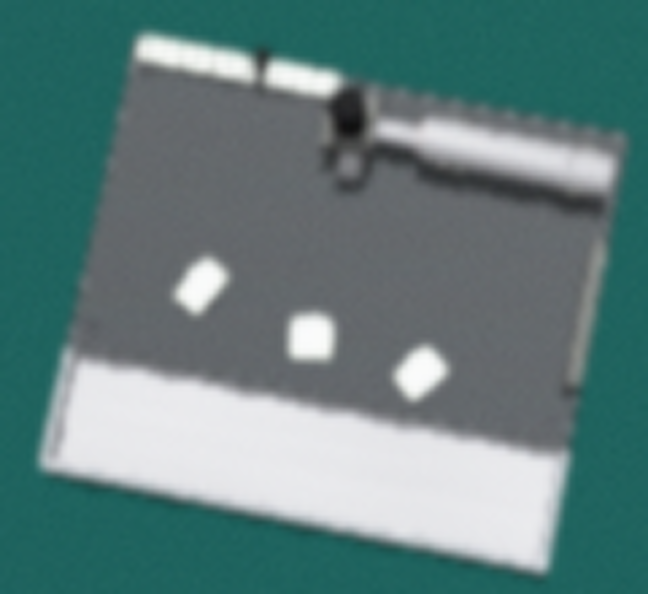

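View pics/cs.png

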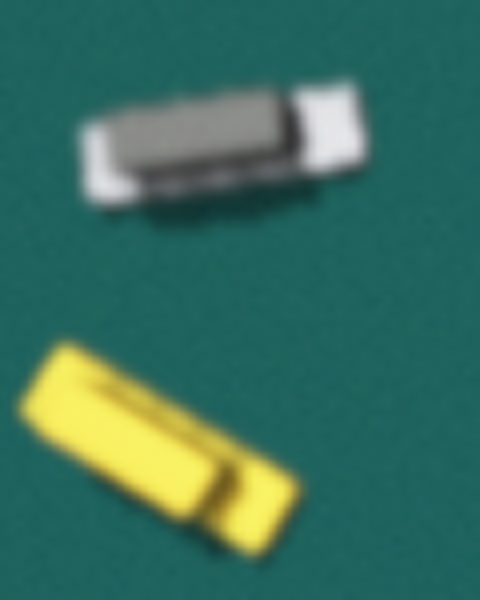

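View pics/cd.png

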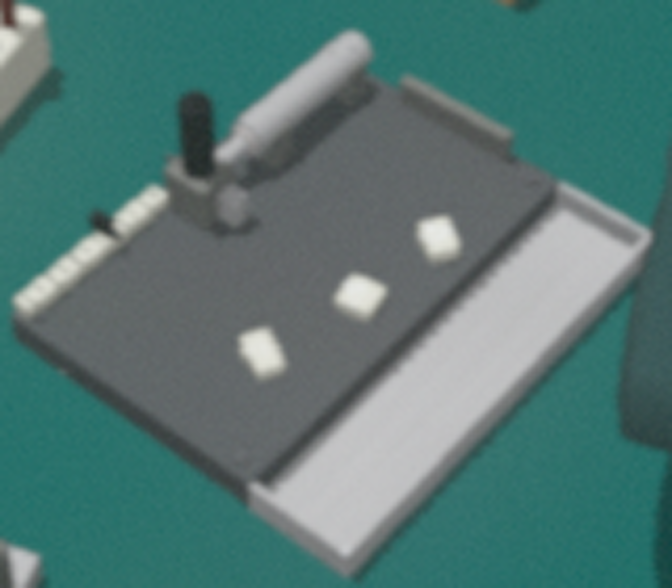

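View pics/cg.png

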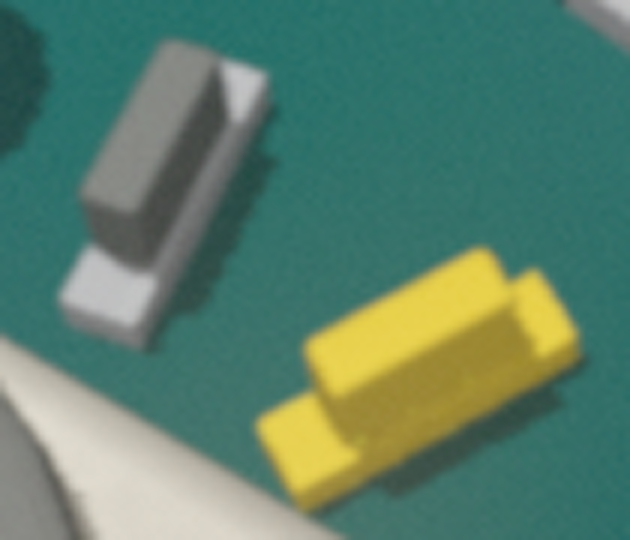

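```bash
cat >> h.py <<'E'
def up(x,y,f,ox,oy): return ((x+.5)/f-.5+ox,(y+.5)/f-.5+oy)
E
python3 - <<'E'
from h import *
T=load('top0');S=load('side0')
t=lambda x,y:up(x,y,5.4,185,155); s=lambda x,y:up(x,y,4.2,185,155)
g=lambda x,y:up(x,y,8,125,175); h=lambda x,y:up(x,y,6,150,275)
P={'TfL':((40,468),(350,560),.022,(-140,150)),'TfR':((547,573),(652,237),.022,(-140,-150)),
'DbR':((626,135),None,.024,(120,-150)),'DbL':((136,35),(16,300),.034,(120,150)),'DfR':((569,453),(556,185),.024,(-70,-150)),'DfL':((68,348),(248,485),.024,(-70,150))}
A=[];B=[]
for k,(a,b,z,st) in P.items():
    p=onz(T,t(*a),z); q=onz(S,s(*b),z) if b else None
    print(k,p[:2].round(4),None if q is None else q[:2].round(4))
    for w in (p,q):
        if w is not None: A.append(np.array(st)/1000.);B.append(w[:2])
A=np.array(A);B=np.array(B)
def fit(A,B):
    a=A-A.mean(0);b=B-B.mean(0);U,_,V=np.linalg.svd(a.T@b);R=(U@V).T
    return R,B.mean(0)-R@A.mean(0)
R,o=fit(A,B);print('yaw',np.degrees(np.arctan2(R[1,0],R[0,0])),o,((R@A.T).T+o-B).round(4).tolist())
st=lambda p:((p[:2]-o)@R*1000).round(1)
for n,a,z in [('c1',(202,285),.033),('c2',(311,337),.033),('c3',(421,372),.033),('posttop',(349,100),.116),('clip',(262,62),.046)]:
    p=onz(T,t(*a),z);print(n,p[:2].round(4),st(p))
for n,a,z in [('c1',(262,350),.033),('c2',(360,293),.033),('c3',(438,234),.033),('posttop',(196,103),.116),('clip',(103,222),.046)]:
    p=onz(S,s(*a),z);print('side',n,p[:2].round(4),st(p))
np.savez('stn.npz',R=R,o=o)
# scraper foot z.018 corners; handle top z .06
for n,a in [('a',(80,128)),('b',(355,82)),('c',(369,160)),('d',(95,208))]: print('top foot',n,onz(T,g(*a),.018)[:2].round(4))
for n,a in [('a',(107,115)),('b',(277,92)),('c',(281,148)),('d',(140,172))]: print('top handle',n,onz(T,g(*a),.060)[:2].round(4))
for n,a in [('foot far r',(268,78)),('near l',(62,297)),('near r',(142,325))]: print('side foot',n,onz(S,h(*a),.018)[:2].round(4))
for n,a in [('farl',(170,42)),('farr',(220,55)),('nearl',(83,195)),('nearr',(133,215))]: print('side handle',n,onz(S,h(*a),.060)[:2].round(4))
E
```

```text
TfL [0.3801 0.2024] [0.3787 0.205 ]
TfR [ 0.3278 -0.0946] [ 0.3304 -0.089 ]
DbR [ 0.5858 -0.1368] None
DbL [0.6366 0.1559] [0.6345 0.154 ]
DfR [ 0.3972 -0.1061] [ 0.3997 -0.0981]
DfL [0.4504 0.1891] [0.4503 0.1922]
yaw -10.062823592899566 [0.4925182  0.03113818] [[0.0008, 0.0009], [0.0022, -0.0017], [0.0007, 0.0025], [-0.0019, -0.0031], [-0.0013, -0.0007], [0.0003, 0.002], [0.0024, 0.0038], [0.0002, 0.0017], [-0.0023, -0.0062], [-0.0006, 0.002], [-0.0005, -0.0011]]
c1 [0.4888 0.1109] [-17.6  77.9]
c2 [0.4602 0.0461] [-34.5   9.1]
c3 [ 0.4415 -0.0185] [-41.5 -57.8]
posttop [0.5861 0.0254] [93.1 10.7]
clip [0.6199 0.0795] [116.9  69.9]
side c1 [0.4885 0.1133] [-18.3  80.2]
side c2 [0.4602 0.0475] [-34.7  10.4]
side c3 [ 0.4417 -0.0172] [-41.6 -56.5]
side posttop [0.5825 0.0288] [89.  13.4]
side clip [0.6178 0.0852] [113.9  75.1]
top foot a [0.5368 0.3963]
top foot b [0.5585 0.2865]
top foot c [0.527  0.2791]
top foot d [0.5046 0.388 ]
top handle a [0.537 0.372]
top handle b [0.5478 0.3063]
top handle c [0.5259 0.3035]
top handle d [0.515  0.3576]
side foot foot far r [0.5251 0.285 ]
side foot near l [0.5359 0.3955]
side foot near r [0.5046 0.3899]
side handle farl [0.5454 0.3102]
side handle farr [0.5263 0.3056]
side handle nearl [0.5339 0.3758]
side handle nearr [0.5139 0.3733]
```

Run:
```python
from h import *
S=load('side0');T=load('top0')
k=1.5625
print('beaker base',onz(S,(190/k,432/k),0)[:2], 'rim', onz(S,(182/k,397/k),.12)[:2], onz(T,(224/k,218/k),.12)[:2])
print('yellow', onz(T,(226/k,361/k),.03)[:2])
d=np.load('stn.npz');R,o=d['R'],d['o']
for p in [(.03,.085),(-.07,.085),(.025,-.025),(-.07,-.025),(.09,.012)]: print(p,(R@np.array(p)+o).round(4))
```

```text
beaker base [0.70052791 0.33728028] rim [0.67120606 0.34809289] [0.67924481 0.34611156]
yellow [0.40789483 0.35166808]
(0.03, 0.085) [0.5369 0.1096]
(-0.07, 0.085) [0.4384 0.1271]
(0.025, -0.025) [0.5128 0.0022]
(-0.07, -0.025) [0.4192 0.0188]
(0.09, 0.012) [0.5832 0.0272]
```

{"method": "apply_moves", "body": {
  "angular": [
    [0, 0, 8],
    [0, 0, 16],
    [0, 0, 24],
    [0, 0, 32],
    [0, 0, 40]
  ],
  "travel": [
    [0.025, 0.04, 0.01],
    [0.05, 0.08, 0.02],
    [0.075, 0.12, 0.02],
    [0.1, 0.16, 0.02],
    [0.125, 0.2, 0.02]
  ],
  "jaw": [0.3, 0.3, 0.3, 0.3, 0.3]
}}

```text
time: 0.6
tcp_pos: [0.3048, -0.2914, 0.2239]
ee_rot: [-2.716, -1.577, 0.0]
contact_force: [1.1, -1.3, -0.3]
finger_gap: 0.648
```

{"method": "apply_moves", "body": {
  "angular": [
    [0, 0, 8],
    [0, 0, 16],
    [0, 0, 24],
    [0, 0, 32],
    [0, 0, 41.4]
  ],
  "travel": [
    [0.025, 0.04, 0],
    [0.05, 0.08, 0],
    [0.065, 0.125, 0],
    [0.08, 0.165, 0],
    [0.095, 0.21, 0]
  ],
  "jaw": [0.3, 0.3, 0.3, 0.3, 0.3]
}}

```text
time: 1.1
tcp_pos: [0.4001, -0.0798, 0.2238]
ee_rot: [-1.994, -2.427, 0.001]
contact_force: [1.0, -1.4, 0.1]
finger_gap: 0.647
```

{"method": "apply_moves", "body": {
  "angular": [
    [0, 0, 0],
    [0, 0, 0],
    [0, 0, 0],
    [0, 0, 0],
    [0, 0, 0]
  ],
  "travel": [
    [0.015, 0.045, 0],
    [0.03, 0.09, 0],
    [0.045, 0.135, 0],
    [0.06, 0.18, 0],
    [0.075, 0.22, 0]
  ],
  "jaw": [0.3, 0.3, 0.3, 0.3, 0.3]
}}

```text
time: 1.6
tcp_pos: [0.475, 0.1427, 0.2237]
ee_rot: [-1.993, -2.428, 0.001]
contact_force: [0.9, -1.0, -0.2]
finger_gap: 0.645
```

```bash
cat > st.py <<'E'
from h import *
def rep():
    s=state();r=cv2.Rodrigues(np.array(s['ee_rot'],float))[0]
    a=np.degrees(np.arctan2(r[1,1],r[0,1]))
    print('t',round(float(s['time']),2),'tcp',np.round(s['tcp_pos'],4),'jawyaw',round(a,2),(a+180)%360,'z',r[:,2].round(3),'F',np.round(s['contact_force'],1),'gap',s['finger_gap']); return s
rep()
E
python3 st.py
```

```text
t 1.6 tcp [0.475  0.1427 0.2237] jawyaw 11.24 191.23919348374545 z [-0.001 -0.    -1.   ] F [ 0.9 -1.  -0.2] gap 0.6451520976825624
```

{"method": "apply_moves", "body": {
  "angular": [
    [0, 0, 0],
    [0, 0, 0],
    [0, 0, 0],
    [0, 0, 0],
    [0, 0, 0]
  ],
  "travel": [
    [0.012, 0.04, 0],
    [0.024, 0.08, 0],
    [0.036, 0.12, 0],
    [0.048, 0.16, 0],
    [0.056, 0.196, -0.01]
  ],
  "jaw": [0.3, 0.3, 0.3, 0.3, 0.3]
}}

```text
time: 2.1
tcp_pos: [0.5317, 0.3409, 0.2139]
ee_rot: [-1.993, -2.428, -0.0]
contact_force: [0.0, -0.0, 0.3]
finger_gap: 0.649
```

{"method": "apply_moves", "body": {
  "angular": [
    [0, 0, 0],
    [0, 0, 0],
    [0, 0, 0],
    [0, 0, 0],
    [0, 0, 0]
  ],
  "travel": [
    [0, 0, -0.03],
    [0, 0, -0.06],
    [0, 0, -0.09],
    [0, 0, -0.12],
    [0, 0, -0.13]
  ],
  "jaw": [0.3, 0.3, 0.3, 0.3, 0.3]
}}

```text
time: 2.6
tcp_pos: [0.5301, 0.3402, 0.081]
ee_rot: [-1.991, -2.427, 0.006]
contact_force: [-0.5, -0.2, -0.4]
finger_gap: 0.648
```

```bash
python3 st.py
python3 - <<'E'
from h import *
grab('side','s1')
s=cv2.imread('pics/s1.png')[240:350,130:260]
cv2.imwrite('pics/s1c.png',cv2.resize(s,None,fx=5,fy=5,interpolation=cv2.INTER_CUBIC))
E
```

```text
t 2.6 tcp [0.5301 0.3402 0.081 ] jawyaw 11.27 191.2661067722397 z [-0.004 -0.001 -1.   ] F [-0.5 -0.2 -0.4] gap 0.6484937474139314
```

View pics/s1c.png

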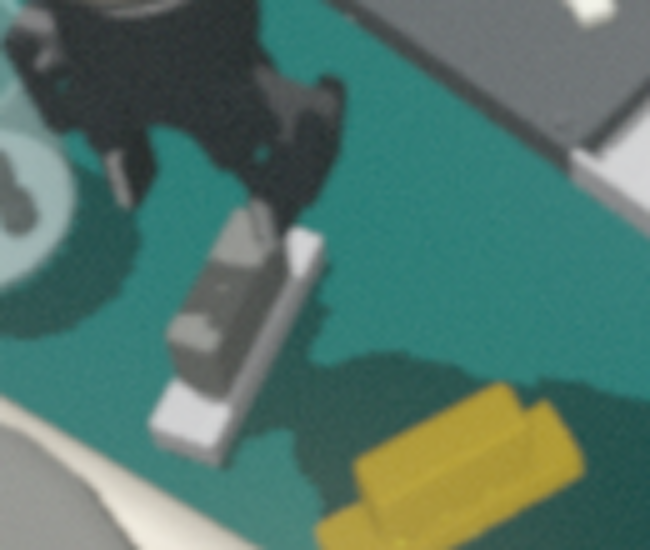

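The fingers straddle the grey handle (crop about (230,290)), so I'll lower and grip.

{"method": "apply_moves", "body": {
  "angular": [
    [0, 0, 0],
    [0, 0, 0],
    [0, 0, 0],
    [0, 0, 0],
    [0, 0, 0]
  ],
  "travel": [
    [0, -0.001, -0.02],
    [0, -0.001, -0.04],
    [0, -0.001, -0.055],
    [0, -0.001, -0.055],
    [0, -0.001, -0.055]
  ],
  "jaw": [0.3, 0.3, 0.3, 0.3, 0.0]
}}

```text
time: 3.15
tcp_pos: [0.5308, 0.3394, 0.0273]
ee_rot: [-1.992, -2.427, 0.004]
contact_force: [0.5, -0.2, 0.2]
finger_gap: 0.51
```

{"method": "apply_moves", "body": {
  "angular": [
    [0, 0, 0],
    [0, 0, 0],
    [0, 0, 0],
    [0, 0, 0],
    [0, 0, 0]
  ],
  "travel": [
    [0, 0, 0],
    [0, 0, 0],
    [0, 0, 0],
    [0, 0, 0],
    [0, 0, 0]
  ],
  "jaw": [-0.3, -0.6, -1, -1, -1]
}}

```text
time: 3.65
tcp_pos: [0.5317, 0.3399, 0.0291]
ee_rot: [-1.992, -2.428, 0.001]
contact_force: [-2.4, -0.4, 10.2]
finger_gap: 0.253
```

```bash
python3 st.py
```

```text
t 3.65 tcp [0.5317 0.3399 0.0291] jawyaw 11.26 191.25619369031335 z [-0.001  0.    -1.   ] F [-2.4 -0.4 10.2] gap 0.2532095628341888
```

{"method": "apply_moves", "body": {
  "angular": [
    [0, 0, 0],
    [0, 0, 0],
    [0, 0, 0],
    [0, 0, 0],
    [0, 0, 0]
  ],
  "travel": [
    [0, 0, 0.01],
    [0, 0, 0.03],
    [0, 0, 0.05],
    [0, 0, 0.07],
    [0, 0, 0.08]
  ],
  "jaw": [-1, -1, -1, -1, -1]
}}

```text
time: 4.15
tcp_pos: [0.5324, 0.3402, 0.1117]
ee_rot: [1.992, 2.428, 0.003]
contact_force: [-0.6, -0.0, -1.8]
finger_gap: 0.253
```

{"method": "apply_moves", "body": {
  "angular": [
    [0, 0, -4],
    [0, 0, -8],
    [0, 0, -12],
    [0, 0, -16],
    [0, 0, -21.3]
  ],
  "travel": [
    [0, -0.03, 0],
    [0, -0.07, 0],
    [0, -0.11, 0],
    [0, -0.15, 0],
    [0, -0.18, 0]
  ],
  "jaw": [-1, -1, -1, -1, -1]
}}

```text
time: 4.65
tcp_pos: [0.5322, 0.1582, 0.1121]
ee_rot: [2.41, 2.013, 0.003]
contact_force: [0.2, 0.4, -1.9]
finger_gap: 0.248
```

```bash
python3 st.py
python3 - <<'E'
from h import *
grab('side','s2');grab('top','t2')
s=cv2.imread('pics/s2.png')[130:320,160:350]
t=cv2.imread('pics/t2.png')[130:270,170:310]
cv2.imwrite('pics/s2c.png',cv2.resize(s,(600,600),interpolation=cv2.INTER_CUBIC))
cv2.imwrite('pics/t2c.png',cv2.resize(t,(560,560),interpolation=cv2.INTER_CUBIC))
E
```

```text
t 4.65 tcp [0.5322 0.1582 0.1121] jawyaw -10.25 169.7495665626533 z [ 0.002  0.    -1.   ] F [ 0.2  0.4 -1.9] gap 0.24824366279499388
```

View pics/s2c.png

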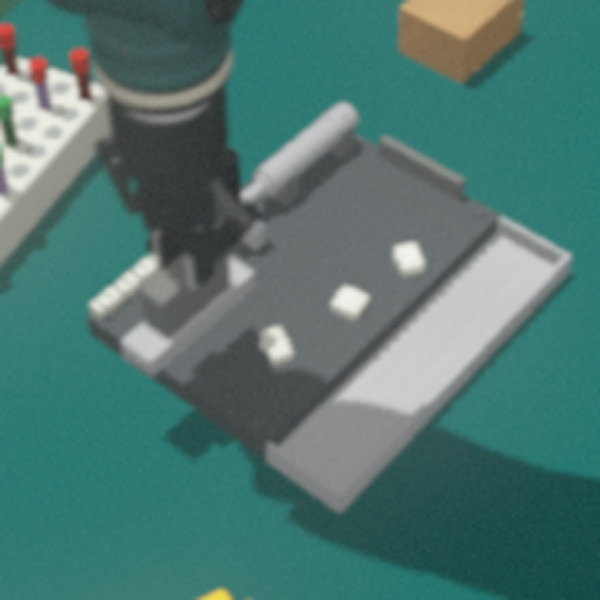

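View pics/t2c.png

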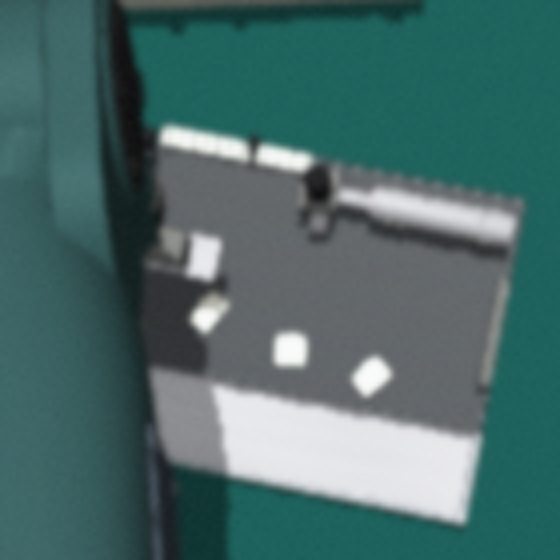

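Run:
```python
from h import *
S=load('s2');d=np.load('stn.npz');R,o=d['R'],d['o']
f=600/190
tc=(np.array([.5322,.1582])-o)@R*1000
for a in [(161,361),(254,273),(122,342)]:
    p=onz(S,up(*a,f,160,130),.101);print(p.round(4),((p[:2]-o)@R*1000).round(1)-tc.round(1))
print(tc)
```

```text
[0.5206 0.2136 0.101 ] [-21.2  52.6]
[0.5067 0.111  0.101 ] [-16.8 -50.9]
[0.5544 0.2133 0.101 ] [12.2 58.2]
[ 16.87012099 132.04071366]
```

{"method": "apply_moves", "body": {
  "angular": [
    [0, 0, 0],
    [0, 0, 0],
    [0, 0, 0],
    [0, 0, 0],
    [0, 0, 0]
  ],
  "travel": [
    [0.002, -0.025, 0],
    [0.005, -0.048, 0],
    [0.005, -0.048, -0.025],
    [0.005, -0.048, -0.05],
    [0.005, -0.048, -0.055]
  ],
  "jaw": [-1, -1, -1, -1, -1]
}}

```text
time: 5.25
tcp_pos: [0.5361, 0.1094, 0.0553]
ee_rot: [-2.413, -2.011, 0.001]
contact_force: [0.2, 0.1, -1.1]
finger_gap: 0.247
```

{"method": "apply_moves", "body": {
  "angular": [
    [0, 0, 0],
    [0, 0, 0],
    [0, 0, 0],
    [0, 0, 0],
    [0, 0, 0]
  ],
  "travel": [
    [0, 0, -0.001],
    [0, 0, -0.003],
    [0, 0, -0.004],
    [0, 0, -0.004],
    [0, 0, -0.004]
  ],
  "jaw": [-1, -1, -1, -1, -1]
}}

```text
time: 5.75
tcp_pos: [0.5366, 0.1098, 0.0532]
ee_rot: [2.412, 2.012, 0.001]
contact_force: [-4.5, -0.4, 12.3]
finger_gap: 0.254
```

```bash
python3 st.py
```

```text
t 5.75 tcp [0.5366 0.1098 0.0532] jawyaw -10.33 169.6680896757291 z [ 0.001  0.    -1.   ] F [-4.5 -0.4 12.3] gap 0.2543345507754463
```

{"method": "apply_moves", "body": {
  "angular": [
    [0, 0, 0],
    [0, 0, 0],
    [0, 0, 0],
    [0, 0, 0],
    [0, 0, 0]
  ],
  "travel": [
    [-0.01, 0.0018, -0.0005],
    [-0.022, 0.0038, -0.0005],
    [-0.034, 0.006, -0.0005],
    [-0.046, 0.008, -0.0005],
    [-0.058, 0.0102, -0.0005]
  ],
  "jaw": [-1, -1, -1, -1, -1]
}}

```text
time: 6.25
tcp_pos: [0.4783, 0.1202, 0.0532]
ee_rot: [2.411, 2.011, 0.004]
contact_force: [4.3, -1.0, 6.7]
finger_gap: 0.252
```

```bash
python3 st.py
```

```text
t 6.25 tcp [0.4783 0.1202 0.0532] jawyaw -10.33 169.6722252858281 z [ 0.003  0.    -1.   ] F [ 4.3 -1.   6.7] gap 0.2523777276335038
```

{"method": "apply_moves", "body": {
  "angular": [
    [0, 0, 0],
    [0, 0, 0],
    [0, 0, 0],
    [0, 0, 0],
    [0, 0, 0]
  ],
  "travel": [
    [-0.011, 0.0019, -0.0003],
    [-0.022, 0.0039, -0.0003],
    [-0.033, 0.0058, -0.0003],
    [-0.043, 0.0076, -0.0003],
    [-0.044, 0.0077, -0.0003]
  ],
  "jaw": [-1, -1, -1, -1, -1]
}}

```text
time: 6.75
tcp_pos: [0.433, 0.1281, 0.0531]
ee_rot: [2.411, 2.012, 0.003]
contact_force: [1.9, -0.9, 4.3]
finger_gap: 0.249
```

```bash
python3 st.py;  python3 - <<'E'
from h import *
grab('side','s3');grab('top','t3')
s=cv2.imread('pics/s3.png')[130:320,160:350]
t=cv2.imread('pics/t3.png')[130:270,170:310]
cv2.imwrite('pics/s3c.png',cv2.resize(s,(600,600),interpolation=cv2.INTER_CUBIC))
cv2.imwrite('pics/t3c.png',cv2.resize(t,(560,560),interpolation=cv2.INTER_CUBIC))
E
```

```text
t 6.75 tcp [0.433  0.1281 0.0531] jawyaw -10.3 169.69721043973777 z [ 0.003  0.    -1.   ] F [ 1.9 -0.9  4.3] gap 0.24889425831038725
```

View pics/s3c.png

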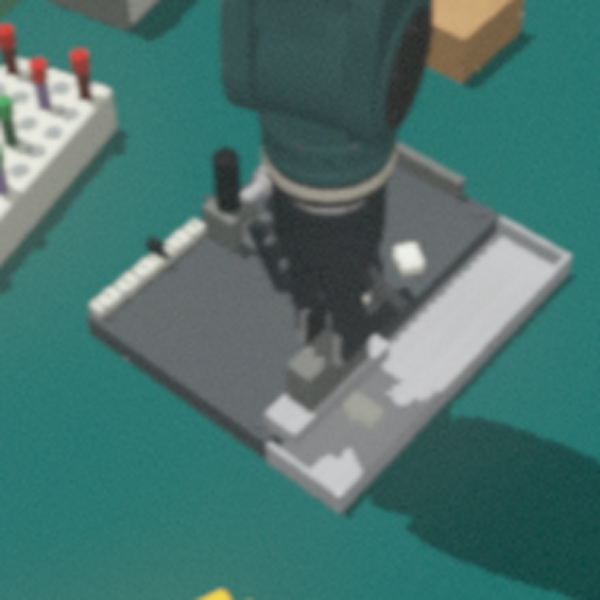

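View pics/t3c.png

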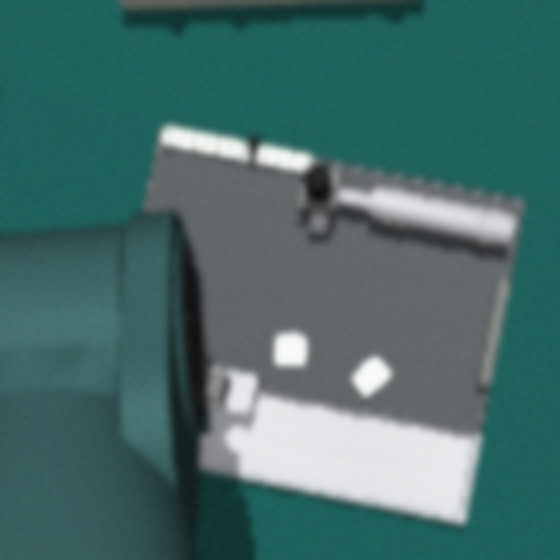

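Chip 1 lies in the trough (side crop (362,408)), and chips 2 and 3 are undisturbed. Second wipe next.

{"method": "apply_moves", "body": {
  "angular": [
    [0, 0, 0],
    [0, 0, 0],
    [0, 0, 0],
    [0, 0, 0],
    [0, 0, 0]
  ],
  "travel": [
    [0, 0, 0.02],
    [0, 0, 0.045],
    [0.02, -0.03, 0.06],
    [0.04, -0.065, 0.06],
    [0.06, -0.1, 0.06]
  ],
  "jaw": [-1, -1, -1, -1, -1]
}}

```text
time: 7.35
tcp_pos: [0.4932, 0.0272, 0.113]
ee_rot: [2.411, 2.014, 0.002]
contact_force: [-0.4, 0.1, -1.9]
finger_gap: 0.248
```

{"method": "apply_moves", "body": {
  "angular": [
    [0, 0, 0],
    [0, 0, 0],
    [0, 0, 0],
    [0, 0, 0],
    [0, 0, 0]
  ],
  "travel": [
    [0.015, -0.02, 0],
    [0.02, -0.026, 0],
    [0.02, -0.026, -0.02],
    [0.02, -0.026, -0.04],
    [0.02, -0.026, -0.05]
  ],
  "jaw": [-1, -1, -1, -1, -1]
}}

```text
time: 7.85
tcp_pos: [0.5114, 0.002, 0.0612]
ee_rot: [-2.409, -2.013, 0.001]
contact_force: [0.5, 0.1, -1.8]
finger_gap: 0.253
```

```bash
python3 st.py;  python3 - <<'E'
from h import *
grab('side','s4');grab('top','t4')
s=cv2.imread('pics/s4.png')[130:320,160:350]
t=cv2.imread('pics/t4.png')[130:270,170:310]
cv2.imwrite('pics/s4c.png',cv2.resize(s,(600,600),interpolation=cv2.INTER_CUBIC))
cv2.imwrite('pics/t4c.png',cv2.resize(t,(560,560),interpolation=cv2.INTER_CUBIC))
E
```

```text
t 7.85 tcp [0.5114 0.002  0.0612] jawyaw -10.24 169.7631583427268 z [-0.002  0.001 -1.   ] F [ 0.5  0.1 -1.8] gap 0.25288372719388064
```

View pics/s4c.png

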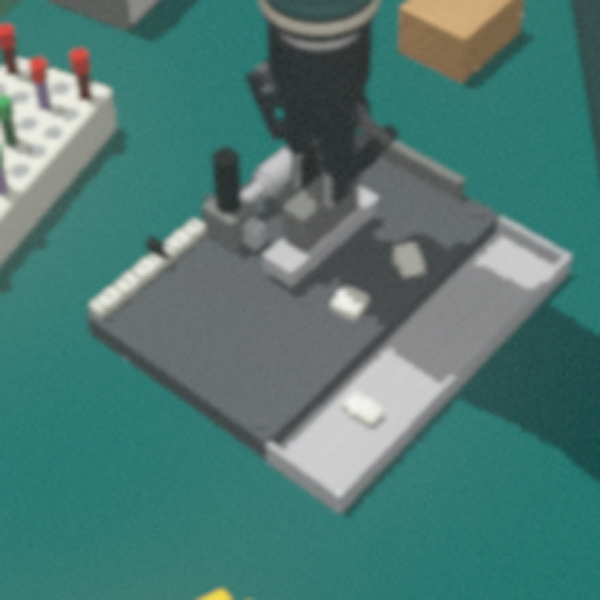

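View pics/t4c.png

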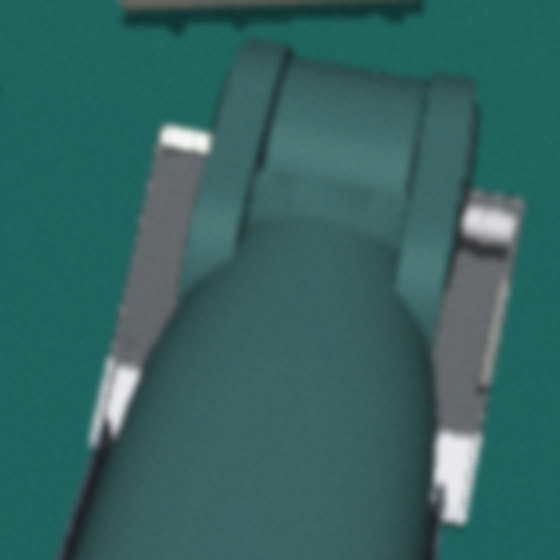

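Run:
```python
from h import *
S=load('s4');d=np.load('stn.npz');R,o=d['R'],d['o']
f=600/190
for n,a,z in [('near',(292,276),.050),('far',(380,197),.050),('c2L',(331,302),.033),('c2F',(351,316),.033),('c2c',(351,298),.033),('c3r',(403,244),.033),('c3c',(408,257),.033),('c3R',(420,246),.033)]:
    p=onz(S,up(*a,f,160,130),z);print(n,((p[:2]-o)@R*1000).round(1))
```

```text
near [ 6.1 32.2]
far [  6.5 -80. ]
c2L [-25.4  22.1]
c2F [-46.5  23.1]
c2c [-34.9   8.8]
c3r [-31.2 -63.2]
c3c [-43.  -54.5]
c3R [-43.2 -70.3]
```

{"method": "apply_moves", "body": {
  "angular": [
    [0, 0, 0],
    [0, 0, 0],
    [0, 0, 0],
    [0, 0, 0],
    [0, 0, 0]
  ],
  "travel": [
    [0, 0, -0.004],
    [0, 0, -0.007],
    [0, 0, -0.0095],
    [0, 0, -0.0095],
    [0, 0, -0.0095]
  ],
  "jaw": [-1, -1, -1, -1, -1]
}}

```text
time: 8.45
tcp_pos: [0.512, 0.002, 0.0532]
ee_rot: [-2.409, -2.014, -0.001]
contact_force: [-2.5, 0.7, 10.6]
finger_gap: 0.248
```

{"method": "apply_moves", "body": {
  "angular": [
    [0, 0, 0],
    [0, 0, 0],
    [0, 0, 0],
    [0, 0, 0],
    [0, 0, 0]
  ],
  "travel": [
    [-0.01, 0.0018, -0.0005],
    [-0.02, 0.0035, -0.0005],
    [-0.031, 0.0055, -0.0005],
    [-0.042, 0.0075, -0.0005],
    [-0.053, 0.0094, -0.0005]
  ],
  "jaw": [-1, -1, -1, -1, -1]
}}

```text
time: 8.95
tcp_pos: [0.4588, 0.0115, 0.0532]
ee_rot: [2.41, 2.015, 0.003]
contact_force: [4.1, -0.5, 5.2]
finger_gap: 0.252
```

```bash
python3 st.py;  python3 - <<'E'
from h import *
grab('side','s5')
s=cv2.imread('pics/s5.png')[130:320,160:350]
cv2.imwrite('pics/s5c.png',cv2.resize(s,(600,600),interpolation=cv2.INTER_CUBIC))
E
```

```text
t 8.95 tcp [0.4588 0.0115 0.0532] jawyaw -10.22 169.7791849109247 z [ 0.001  0.001 -1.   ] F [ 4.1 -0.5  5.2] gap 0.252190816800435
```

View pics/s5c.png

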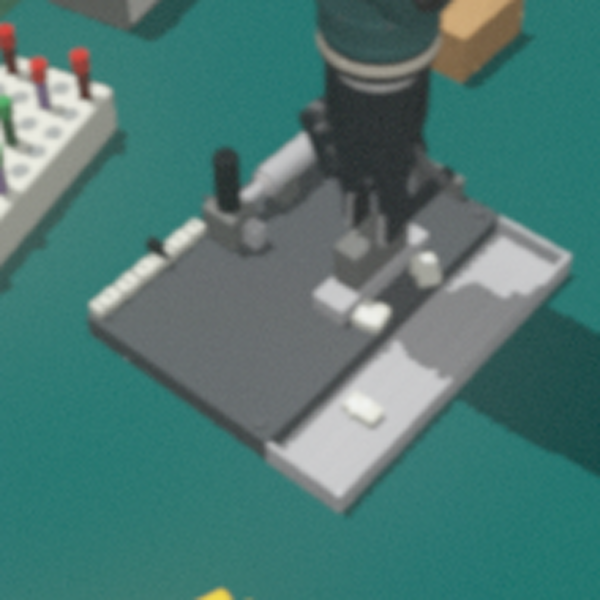

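Both chips sit against the blade, at (370,317) and (425,268). I'll continue.

{"method": "apply_moves", "body": {
  "angular": [
    [0, 0, 0],
    [0, 0, 0],
    [0, 0, 0],
    [0, 0, 0],
    [0, 0, 0]
  ],
  "travel": [
    [-0.01, 0.0018, -0.0003],
    [-0.02, 0.0035, -0.0003],
    [-0.03, 0.0053, -0.0003],
    [-0.04, 0.007, -0.0003],
    [-0.043, 0.0076, -0.0003]
  ],
  "jaw": [-1, -1, -1, -1, -1]
}}

```text
time: 9.5
tcp_pos: [0.4128, 0.0197, 0.053]
ee_rot: [-2.41, -2.015, -0.002]
contact_force: [2.5, 0.0, 3.9]
finger_gap: 0.25
```

```bash
python3 st.py;  python3 - <<'E'
from h import *
grab('side','s6')
s=cv2.imread('pics/s6.png')[130:320,160:350]
cv2.imwrite('pics/s6c.png',cv2.resize(s,(600,600),interpolation=cv2.INTER_CUBIC))
E
```

```text
t 9.5 tcp [0.4128 0.0197 0.053 ] jawyaw -10.2 169.79728453209512 z [ 0.     0.001 -1.   ] F [2.5 0.  3.9] gap 0.24980275103899457
```

View pics/s6c.png

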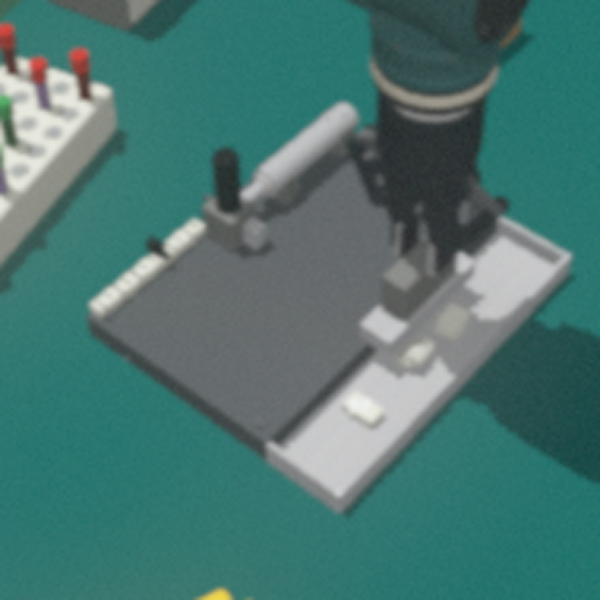

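All three chips are in the trough. I'll lift and carry the scraper back to its place.

{"method": "apply_moves", "body": {
  "angular": [
    [0, 0, 0],
    [0, 0, 0],
    [0, 0, 0],
    [0, 0, 4],
    [0, 0, 8]
  ],
  "travel": [
    [0, 0, 0.02],
    [0, 0, 0.045],
    [0.01, 0.03, 0.065],
    [0.025, 0.065, 0.065],
    [0.04, 0.105, 0.065]
  ],
  "jaw": [-1, -1, -1, -1, -1]
}}

```text
time: 10.05
tcp_pos: [0.4519, 0.1255, 0.1181]
ee_rot: [-2.261, -2.179, -0.0]
contact_force: [0.9, -0.9, -0.9]
finger_gap: 0.248
```

{"method": "apply_moves", "body": {
  "angular": [
    [0, 0, 4],
    [0, 0, 8],
    [0, 0, 11],
    [0, 0, 13.5],
    [0, 0, 13.5]
  ],
  "travel": [
    [0.015, 0.04, 0],
    [0.03, 0.085, 0],
    [0.045, 0.13, 0],
    [0.06, 0.175, 0],
    [0.075, 0.21, 0]
  ],
  "jaw": [-1, -1, -1, -1, -1]
}}

```text
time: 10.55
tcp_pos: [0.5256, 0.3376, 0.1171]
ee_rot: [-1.985, -2.431, 0.004]
contact_force: [1.3, -0.2, -1.5]
finger_gap: 0.252
```

```bash
python3 st.py;  python3 - <<'E'
from h import *
grab('side','s7')
s=cv2.imread('pics/s7.png')
cv2.imwrite('pics/s7c.png',cv2.resize(s,(800,600),interpolation=cv2.INTER_CUBIC))
E
```

```text
t 10.55 tcp [0.5256 0.3376 0.1171] jawyaw 11.53 191.53268473573297 z [-0.004 -0.    -1.   ] F [ 1.3 -0.2 -1.5] gap 0.2517029234140803
```

View pics/s7c.png

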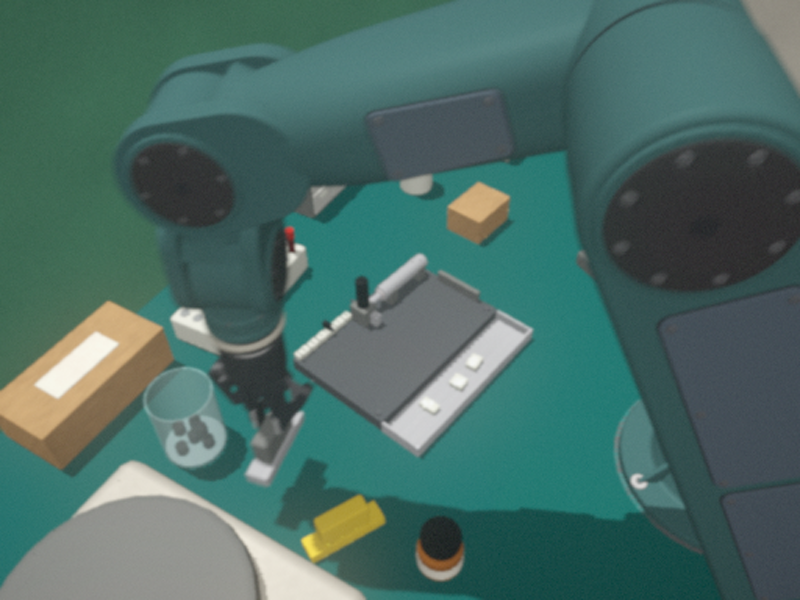

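The picture shows all three chips in the trough, at (430,405), (459,381) and (475,361). I'll lower the scraper.

{"method": "apply_moves", "body": {
  "angular": [
    [0, 0, 0],
    [0, 0, 0],
    [0, 0, 0],
    [0, 0, 0],
    [0, 0, 0]
  ],
  "travel": [
    [0.005, 0.002, -0.025],
    [0.005, 0.002, -0.05],
    [0.005, 0.002, -0.07],
    [0.005, 0.002, -0.08],
    [0.005, 0.002, -0.082]
  ],
  "jaw": [-1, -1, -1, -1, -1]
}}

```text
time: 11.1
tcp_pos: [0.531, 0.3427, 0.0333]
ee_rot: [-1.984, -2.43, 0.005]
contact_force: [-0.4, 0.4, -1.2]
finger_gap: 0.244
```

{"method": "apply_moves", "body": {
  "angular": [
    [0, 0, 0],
    [0, 0, 0],
    [0, 0, 0],
    [0, 0, 0],
    [0, 0, 0]
  ],
  "travel": [
    [0, 0, -0.002],
    [0, 0, -0.004],
    [0, 0, -0.0055],
    [0, 0, -0.006],
    [0, 0, -0.006]
  ],
  "jaw": [-1, -1, -1, -1, -1]
}}

```text
time: 11.6
tcp_pos: [0.5315, 0.3428, 0.0292]
ee_rot: [-1.985, -2.431, 0.002]
contact_force: [-5.1, -2.3, 15.0]
finger_gap: 0.248
```

```bash
python3 st.py
```

```text
t 11.6 tcp [0.5315 0.3428 0.0292] jawyaw 11.54 191.54268078169784 z [-0.003  0.001 -1.   ] F [-5.1 -2.3 15. ] gap 0.24753788986811
```

Contact with the bench at the expected height; I'll relax the target and open.

{"method": "apply_moves", "body": {
  "angular": [
    [0, 0, 0],
    [0, 0, 0],
    [0, 0, 0],
    [0, 0, 0],
    [0, 0, 0]
  ],
  "travel": [
    [0, 0, 0],
    [0, 0, 0],
    [0, 0, 0],
    [0, 0, 0],
    [0, 0, 0]
  ],
  "jaw": [-1, -0.4, -0.2, 0.1, 0.3]
}}

```text
time: 12.1
tcp_pos: [0.5315, 0.3428, 0.0291]
ee_rot: [-1.985, -2.431, 0.002]
contact_force: [0.1, -0.0, -0.3]
finger_gap: 0.646
```

{"method": "apply_moves", "body": {
  "angular": [
    [0, 0, 0],
    [0, 0, 0],
    [0, 0, 0],
    [0, 0, 0],
    [0, 0, 0]
  ],
  "travel": [
    [0, 0, 0],
    [0, 0, 0.01],
    [0, 0, 0.04],
    [0, 0, 0.08],
    [0, 0, 0.12]
  ],
  "jaw": [0.3, 0.3, 0.3, 0.3, 0.3]
}}

```text
time: 12.6
tcp_pos: [0.5312, 0.3426, 0.1512]
ee_rot: [-1.985, -2.431, 0.002]
contact_force: [0.9, -0.9, -0.5]
finger_gap: 0.651
```

```bash
python3 st.py;python3 - <<'E'
from h import *
grab('side','s8')
s=cv2.imread('pics/s8.png')[200:384,100:345]
cv2.imwrite('pics/s8c.png',cv2.resize(s,(800,600),interpolation=cv2.INTER_CUBIC))
E
```

```text
t 12.6 tcp [0.5312 0.3426 0.1512] jawyaw 11.54 191.5429744874553 z [-0.004  0.001 -1.   ] F [ 0.9 -0.9 -0.5] gap 0.6505708442078412
```

View pics/s8c.png

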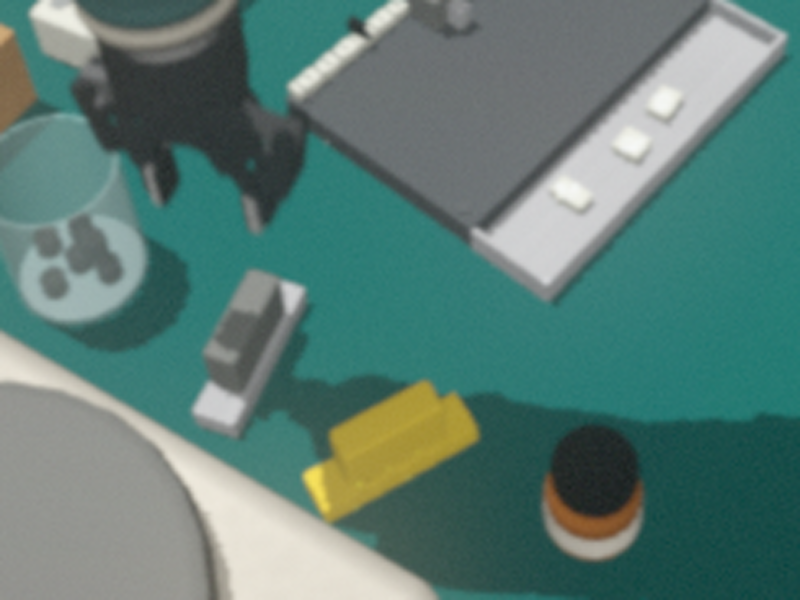

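The scraper stands upright at (250,350) in the crop and the chips are in the trough. Moving on to the post.

{"method": "apply_moves", "body": {
  "angular": [
    [0, 0, 7],
    [0, 0, 15],
    [0, 0, 23],
    [0, 0, 31],
    [0, 0, 39]
  ],
  "travel": [
    [0.005, -0.02, 0.02],
    [0.01, -0.055, 0.04],
    [0.02, -0.09, 0.04],
    [0.03, -0.13, 0.04],
    [0.04, -0.17, 0.04]
  ],
  "jaw": [0.2, 0.2, 0.2, 0.2, 0.2]
}}

```text
time: 13.15
tcp_pos: [0.5734, 0.1723, 0.1987]
ee_rot: [-1.051, -2.959, -0.009]
contact_force: [0.8, -0.3, -0.8]
finger_gap: 0.599
```

{"method": "apply_moves", "body": {
  "angular": [
    [0, 0, 8],
    [0, 0, 16],
    [0, 0, 23],
    [0, 0, 29.4],
    [0, 0, 29.4]
  ],
  "travel": [
    [0.005, -0.04, 0],
    [0.01, -0.08, 0],
    [0.013, -0.115, 0],
    [0.013, -0.145, 0],
    [0.013, -0.145, 0]
  ],
  "jaw": [0.2, 0.2, 0.2, 0.2, 0.2]
}}

```text
time: 13.65
tcp_pos: [0.5866, 0.0241, 0.1992]
ee_rot: [-0.264, -3.129, -0.008]
contact_force: [0.2, -0.2, -0.2]
finger_gap: 0.604
```

```bash
python3 st.py;python3 - <<'E'
from h import *
grab('side','s9')
s=cv2.imread('pics/s9.png')[100:300,130:397]
cv2.imwrite('pics/s9c.png',cv2.resize(s,(800,600),interpolation=cv2.INTER_CUBIC))
E
```

```text
t 13.65 tcp [0.5866 0.0241 0.1992] jawyaw 80.36 260.3583056929052 z [-0.002  0.005 -1.   ] F [ 0.2 -0.2 -0.2] gap 0.6044721798732251
```

View pics/s9c.png

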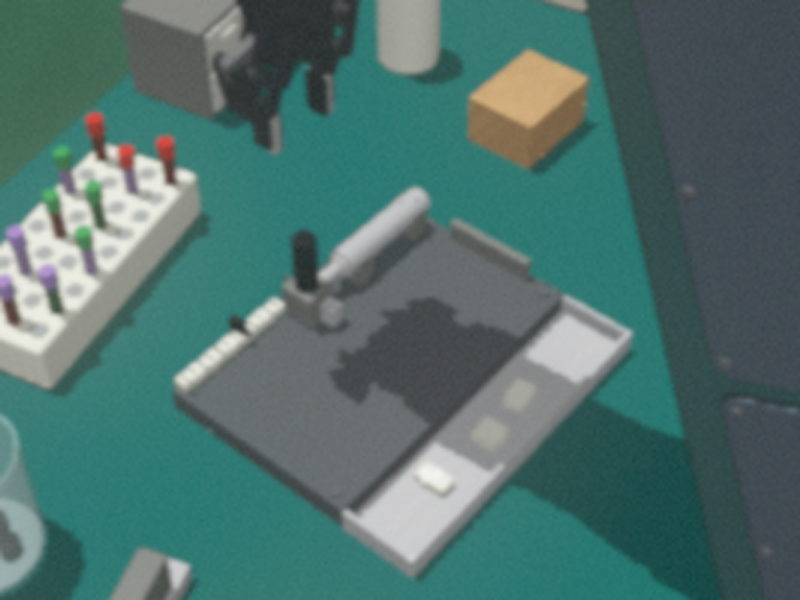

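{"method": "apply_moves", "body": {
  "angular": [
    [0, 0, -0.4],
    [0, 0, -0.4],
    [0, 0, -0.4],
    [0, 0, -0.4],
    [0, 0, -0.4]
  ],
  "travel": [
    [-0.0025, 0.003, -0.02],
    [-0.0025, 0.003, -0.04],
    [-0.0025, 0.003, -0.055],
    [-0.0025, 0.003, -0.065],
    [-0.0025, 0.003, -0.07]
  ],
  "jaw": [0.2, 0.2, 0.2, 0.2, 0.2]
}}

```text
time: 14.2
tcp_pos: [0.5837, 0.0295, 0.1287]
ee_rot: [-0.28, -3.126, -0.009]
contact_force: [-0.7, 0.6, 0.1]
finger_gap: 0.596
```

```bash
python3 st.py;python3 - <<'E'
from h import *
grab('side','s10')
s=cv2.imread('pics/s10.png')[130:240,180:326]
cv2.imwrite('pics/s10c.png',cv2.resize(s,(800,600),interpolation=cv2.INTER_CUBIC))
E
```

```text
t 14.2 tcp [0.5837 0.0295 0.1287] jawyaw 79.77 259.76772264186377 z [-0.002  0.006 -1.   ] F [-0.7  0.6  0.1] gap 0.5961146774273504
```

View pics/s10c.png

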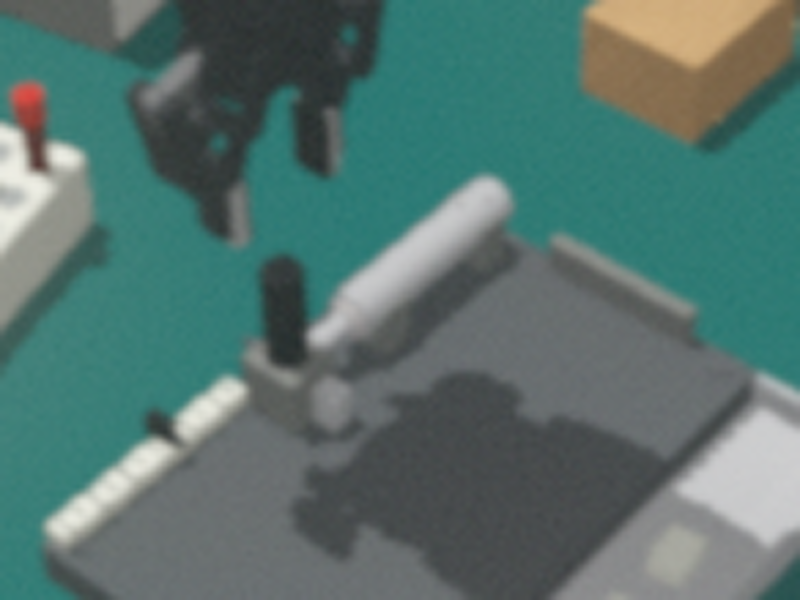

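{"method": "apply_moves", "body": {
  "angular": [
    [0, 0, 0],
    [0, 0, 0],
    [0, 0, 0],
    [0, 0, 0],
    [0, 0, 0]
  ],
  "travel": [
    [0, -0.002, -0.012],
    [0, -0.002, -0.025],
    [0, -0.002, -0.04],
    [0, -0.002, -0.051],
    [0, -0.002, -0.053]
  ],
  "jaw": [0.2, 0.2, 0.2, 0.2, 0.2]
}}

```text
time: 14.75
tcp_pos: [0.5834, 0.0275, 0.0747]
ee_rot: [-0.28, -3.125, -0.009]
contact_force: [-0.2, -0.3, 0.0]
finger_gap: 0.597
```

```bash
python3 st.py;python3 - <<'E'
from h import *
grab('side','s11')
s=cv2.imread('pics/s11.png')[130:240,180:326]
cv2.imwrite('pics/s11c.png',cv2.resize(s,(800,600),interpolation=cv2.INTER_CUBIC))
E
```

```text
t 14.75 tcp [0.5834 0.0275 0.0747] jawyaw 79.76 259.76380202023444 z [-0.003  0.006 -1.   ] F [-0.2 -0.3  0. ] gap 0.5974835700169306
```

View pics/s11c.png

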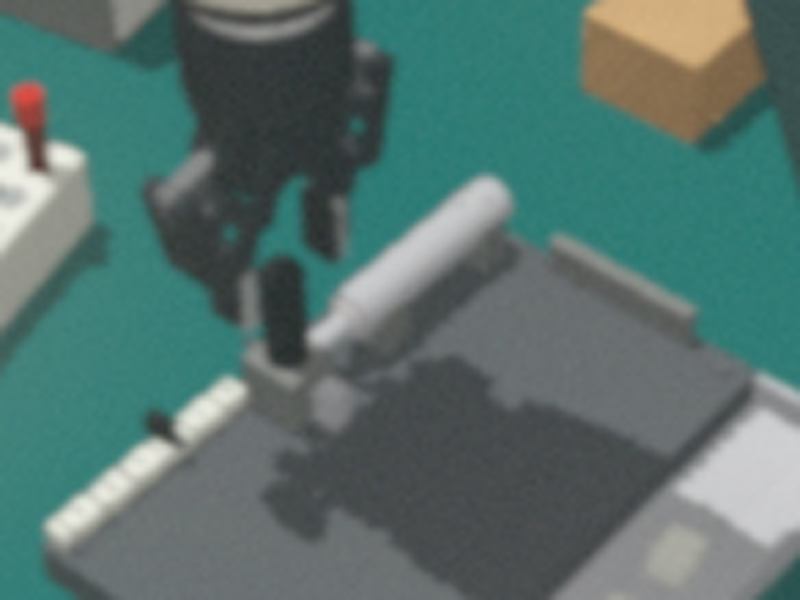

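Run:
```python
from h import *
S=load('s11');d=np.load('stn.npz');R,o=d['R'],d['o']
f=800/146
def cr(p): u=proj(S,p); return ((u-np.array([180,130])+.5)*f-.5).round(0)
for z in (.0747,.083,.09): print(z,cr([.5834,.0275,z]))
y=R[:,1]
for sgn in(1,-1):
    for z in (.0747,.083): print(sgn,z,cr([.5834+y[0]*sgn*.0255,.0275+y[1]*sgn*.0255,z]))
print('post',cr([.5834,.0275,.116]),cr([.5834,.0275,.06]))
print('st tcp',(np.array([.5834,.0275])-o)@R)
for a,z in [((283,262),.116),((290,358),.06)]:
    p=onz(S,up(*a,f,180,130),z);print(p.round(4))
```

```text
0.0747 [288. 333.]
0.083 [287. 320.]
0.09 [286. 309.]
1 0.0747 [250. 363.]
1 0.083 [249. 351.]
-1 0.0747 [324. 303.]
-1 0.083 [323. 290.]
post [283. 269.] [289. 355.]
st tcp [0.09011943 0.01229737]
[0.5859 0.0236 0.116 ]
[0.5818 0.0292 0.06  ]
```

Run:
```python
from h import *
def cr(c,p,f,ox,oy): u=proj(c,p); return ((u-np.array([ox,oy])+.5)*f-.5).round(0)
S=load('s8'); a=np.radians(11.5); j=np.array([np.cos(a),np.sin(a),0])
for g in (.0275,-.0275):
  for dz in (0,.01,.02): print('s8',g,dz,cr(S,np.array([.5312,.3426,.1512+dz])+j*g,3.265,100,200))
S=load('s10'); a=np.radians(79.8); j=np.array([np.cos(a),np.sin(a),0])
for g in (.0255,-.0255):
  for dz in (0,.01,.02): print('s10',g,dz,cr(S,np.array([.5837,.0295,.1287+dz])+j*g,800/146,180,130))
```

```text
s8 0.0275 0 [182. 221.]
s8 0.0275 0.01 [180. 212.]
s8 0.0275 0.02 [177. 202.]
s8 -0.0275 0 [264. 245.]
s8 -0.0275 0.01 [261. 235.]
s8 -0.0275 0.02 [259. 226.]
s10 0.0255 0 [240. 282.]
s10 0.0255 0.01 [239. 266.]
s10 0.0255 0.02 [237. 250.]
s10 -0.0255 0 [317. 222.]
s10 -0.0255 0.01 [316. 205.]
s10 -0.0255 0.02 [315. 189.]
```

{"method": "apply_moves", "body": {
  "angular": [
    [0, 0, 0],
    [0, 0, 0],
    [0, 0, 0],
    [0, 0, 0],
    [0, 0, 0]
  ],
  "travel": [
    [0, 0, -0.001],
    [0, 0, -0.001],
    [0, 0, -0.001],
    [0, 0, -0.001],
    [0, 0, -0.001]
  ],
  "jaw": [0.0, -0.1, -0.2, -0.3, -0.35]
}}

```text
time: 15.3
tcp_pos: [0.5836, 0.0274, 0.0743]
ee_rot: [-0.28, -3.126, -0.009]
contact_force: [-0.3, -0.5, -0.4]
finger_gap: 0.325
```

```bash
python3 st.py;python3 - <<'E'
from h import *
grab('side','s12')
s=cv2.imread('pics/s12.png')[130:240,180:326]
cv2.imwrite('pics/s12c.png',cv2.resize(s,(800,600),interpolation=cv2.INTER_CUBIC))
E
```

```text
t 15.3 tcp [0.5836 0.0274 0.0743] jawyaw 79.76 259.76246728292557 z [-0.003  0.006 -1.   ] F [-0.3 -0.5 -0.4] gap 0.3249761502514774
```

View pics/s12c.png

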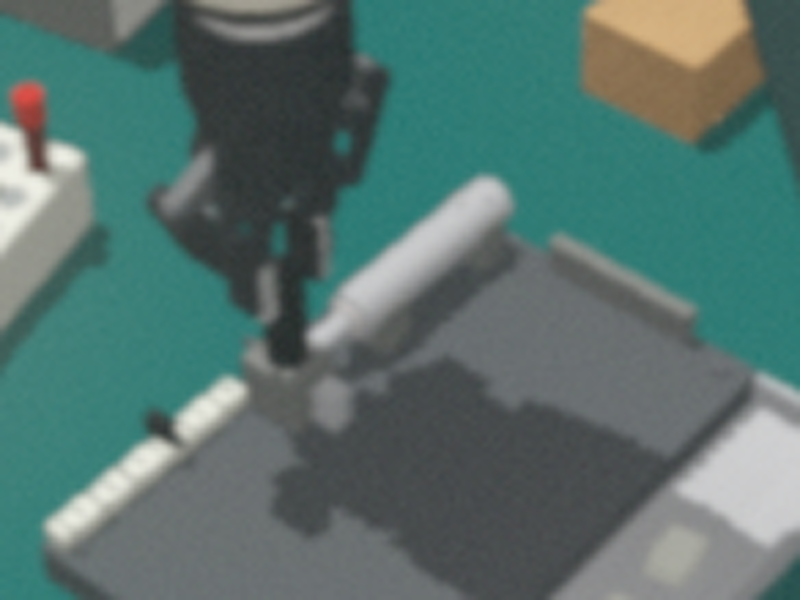

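{"method": "apply_moves", "body": {
  "angular": [
    [0, 0, 0],
    [0, 0, 0],
    [0, 0, 0],
    [0, 0, 0],
    [0, 0, 0]
  ],
  "travel": [
    [0, 0, -0.004],
    [0, 0, -0.004],
    [0, 0, -0.004],
    [0, 0, -0.004],
    [0, 0, -0.004]
  ],
  "jaw": [-0.4, -0.6, -1, -1, -1]
}}

```text
time: 15.85
tcp_pos: [0.5835, 0.0269, 0.07]
ee_rot: [-0.28, -3.125, -0.007]
contact_force: [-0.6, -4.7, -1.4]
finger_gap: 0.231
```

```bash
python3 st.py
```

```text
t 15.85 tcp [0.5835 0.0269 0.07  ] jawyaw 79.74 259.7444042765625 z [-0.003  0.005 -1.   ] F [-0.6 -4.7 -1.4] gap 0.2306812090242945
```

{"method": "apply_moves", "body": {
  "angular": [
    [0, 0, 0],
    [0, 0, 0],
    [0, 0, 0],
    [0, 0, 0],
    [0, 0, 0]
  ],
  "travel": [
    [0.0014, 0.008, 0],
    [0.003, 0.017, 0],
    [0.0046, 0.026, 0],
    [0.0062, 0.035, 0],
    [0.0079, 0.0445, 0]
  ],
  "jaw": [-1, -1, -1, -1, -1]
}}

```text
time: 16.35
tcp_pos: [0.5912, 0.0708, 0.07]
ee_rot: [-0.282, -3.125, -0.004]
contact_force: [-1.3, -9.8, 2.6]
finger_gap: 0.233
```

```bash
python3 st.py;python3 - <<'E'
from h import *
grab('side','s13');grab('top','t13')
s=cv2.imread('pics/s13.png')[140:240,180:313]
cv2.imwrite('pics/s13c.png',cv2.resize(s,(800,600),interpolation=cv2.INTER_CUBIC))
s=cv2.imread('pics/t13.png')[130:270,170:310]
cv2.imwrite('pics/t13c.png',cv2.resize(s,(600,600),interpolation=cv2.INTER_CUBIC))
E
```

```text
t 16.35 tcp [0.5912 0.0708 0.07  ] jawyaw 79.7 259.7032093708647 z [-0.004  0.003 -1.   ] F [-1.3 -9.8  2.6] gap 0.23288651050780254
```

View pics/s13c.png

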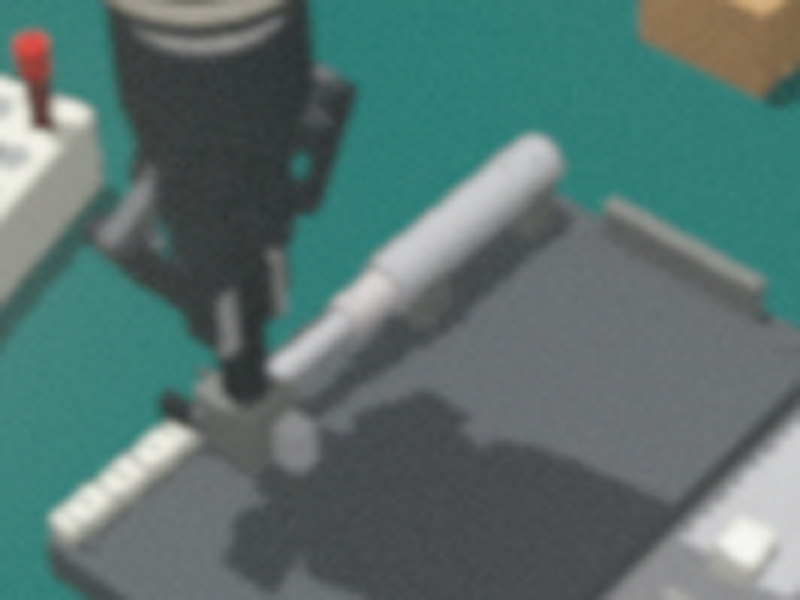

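View pics/t13c.png

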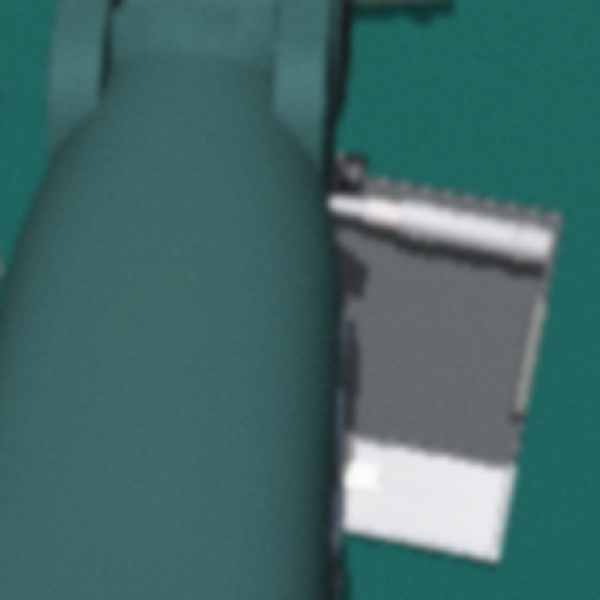

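Run:
```python
from h import *
t=cv2.imread('pics/top0.png')[158:192,205:265]
cv2.imwrite('pics/z1.png',cv2.resize(t,(780,442),interpolation=cv2.INTER_CUBIC))
t=cv2.imread('pics/side0.png')[170:235,185:255]
cv2.imwrite('pics/z2.png',cv2.resize(t,(630,585),interpolation=cv2.INTER_CUBIC))
```

```text
(no output)
```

View pics/z1.png

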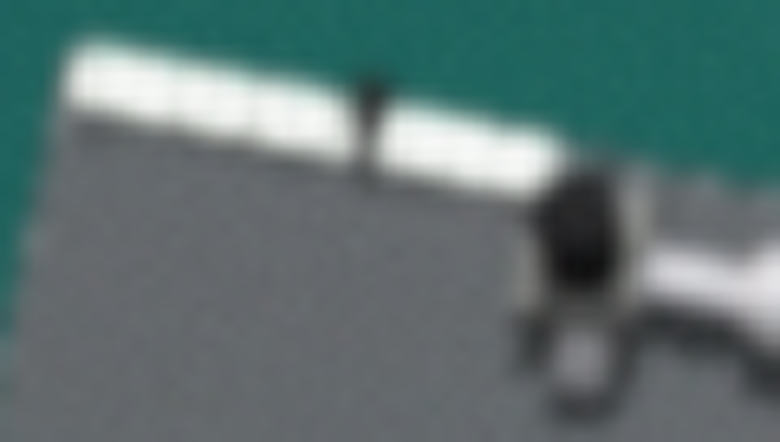

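View pics/z2.png

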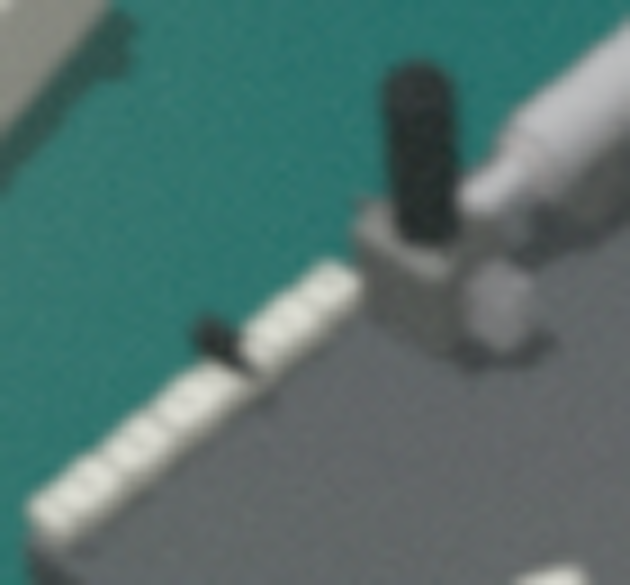

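Run:
```python
from h import *
T=load('top0');S=load('side0');d=np.load('stn.npz');R,o=d['R'],d['o']
st=lambda p:np.r_[((p[:2]-o)@R*1000),p[2]*1000].round(1)
t=lambda x,y:up(x,y,13,205,158); s=lambda x,y:up(x,y,9,185,170)
p,e=tri(T,t(367,176),S,s(258,374));print('tab tip tri',st(p),e)
p,e=tri(T,t(371,86),S,s(207,325));print('clip back tri',st(p),e)
p,e=tri(T,t(582,205),S,s(422,75));print('post top tri',st(p),e)
for z in (.034,.040,.046): print(z,st(onz(T,t(367,170),z)),st(onz(S,s(256,372),z)), 'clip',st(onz(T,t(370,95),z)),st(onz(S,s(215,335),z)))
# expected px
w=lambda x,y,z: np.r_[R@np.array([x,y])/1000+o,z/1000]
print('post top expected', ((proj(T,w(90,12,116))-[205,158]+.5)*13-.5).round(0), ((proj(S,w(90,12,116))-[185,170]+.5)*9-.5).round(0))
print('post base expected',((proj(S,w(90,12,60))-[185,170]+.5)*9-.5).round(0))
print('rail ends', [st(onz(T,t(*a),.034)) for a in [(65,105),(85,38),(545,195),(560,135)]],[st(onz(S,s(*a),.034)) for a in [(30,508),(62,537),(330,260),(360,285)]])
```

```text
tab tip tri [104.1  69.7  34.1] 0.002695436901423921
clip back tri [123.4  71.6  43.2] 0.00014268354702755084
post top tri [ 92.2  10.  116. ] 0.0009535449059064633
0.034 [104.5  69.2  34. ] [106.4  70.1  34. ] clip [123.   72.4  34. ] [125.4  67.3  34. ]
0.04 [103.4  68.5  40. ] [102.3  73.6  40. ] clip [121.9  71.7  40. ] [121.2  70.9  40. ]
0.046 [102.4  67.9  46. ] [98.2 77.2 46. ] clip [120.8  71.1  46. ] [116.9  74.5  46. ]
post top expected [572. 215.] [421.  82.]
post base expected [431. 222.]
rail ends [array([105.4, 145.5,  34. ]), array([122.8, 144.4,  34. ]), array([107.1,  25. ,  34. ]), array([122.5,  24.5,  34. ])] [array([119.4, 146.6,  34. ]), array([105.1, 148.2,  34. ]), array([120.3,  24.5,  34. ]), array([106.7,  26.2,  34. ])]
```

Run:
```python
from h import *
d=np.load('stn.npz');R,o=d['R'],d['o']
T=load('top0');S=load('side0')
mt=np.mean([load(f)[0].astype(float).mean(2) for f in('top0','t3')],0)
ms=np.mean([load(f)[0].astype(float).mean(2) for f in('side0','s3','s5','s6','s7')],0)
w=lambda x,y,z: np.r_[R@np.array([x,y])/1000+o,z/1000]
def samp(m,c,pts):
    uv=np.array([proj(c,p) for p in pts],np.float32)
    return cv2.remap(m.astype(np.float32),uv[None,:,0],uv[None,:,1],cv2.INTER_CUBIC)[0]
ys=np.arange(50,95,1.)
for nm,m,c in(('top',mt,T),('side',ms,S)):
  for z in (34,46):
    for x in (102,104,106,108,110,112,114,116,118,120,122,124):
        v=samp(m,c,[w(x,y,z) for y in ys]); 
        b=np.median(v); q=np.clip(b-v-8,0,None); q[abs(ys-ys[q.argmax()])>9]=0
        print(nm,z,x,'bg',round(b),'depth',round(q.max()),'cy',round((q*ys).sum()/max(q.sum(),1e-6),1))
```

```text
top 34 102 bg 99 depth 7 cy 69.1
top 34 104 bg 122 depth 25 cy 69.9
top 34 106 bg 160 depth 51 cy 70.2
top 34 108 bg 201 depth 76 cy 70.6
top 34 110 bg 226 depth 93 cy 70.9
top 34 112 bg 238 depth 110 cy 71.4
top 34 114 bg 240 depth 126 cy 71.7
top 34 116 bg 237 depth 137 cy 72.1
top 34 118 bg 224 depth 139 cy 72.3
top 34 120 bg 199 depth 126 cy 72.5
top 34 122 bg 156 depth 91 cy 72.7
top 34 124 bg 116 depth 56 cy 72.6
top 46 102 bg 121 depth 24 cy 68.5
top 46 104 bg 162 depth 52 cy 68.8
top 46 106 bg 202 depth 77 cy 69.3
top 46 108 bg 227 depth 94 cy 69.6
top 46 110 bg 238 depth 110 cy 70.1
top 46 112 bg 240 depth 127 cy 70.4
top 46 114 bg 237 depth 140 cy 70.7
top 46 116 bg 225 depth 141 cy 71.0
top 46 118 bg 195 depth 123 cy 71.2
top 46 120 bg 151 depth 87 cy 71.2
top 46 122 bg 111 depth 51 cy 71.1
top 46 124 bg 89 depth 24 cy 71.3
side 34 102 bg 129 depth 0 cy 73.0
side 34 104 bg 150 depth 17 cy 71.7
side 34 106 bg 172 depth 46 cy 71.4
side 34 108 bg 194 depth 76 cy 71.3
side 34 110 bg 207 depth 101 cy 71.1
side 34 112 bg 212 depth 118 cy 70.9
side 34 114 bg 209 depth 129 cy 70.7
side 34 116 bg 205 depth 132 cy 70.2
side 34 118 bg 190 depth 130 cy 69.6
side 34 120 bg 166 depth 105 cy 69.3
side 34 122 bg 132 depth 71 cy 69.1
side 34 124 bg 108 depth 49 cy 69.0
side 46 102 bg 208 depth 103 cy 78.2
side 46 104 bg 212 depth 120 cy 78.0
side 46 106 bg 211 depth 132 cy 77.7
side 46 108 bg 204 depth 132 cy 77.3
side 46 110 bg 188 depth 129 cy 76.7
side 46 112 bg 162 depth 100 cy 76.5
side 46 114 bg 126 depth 66 cy 76.2
side 46 116 bg 103 depth 43 cy 76.2
side 46 118 bg 95 depth 31 cy 75.8
side 46 120 bg 95 depth 26 cy 75.3
side 46 122 bg 95 depth 17 cy 74.6
side 46 124 bg 95 depth 9 cy 73.4
```

Run:
```python
from h import *
d=np.load('stn.npz');R,o=d['R'],d['o']
T=load('top0');S=load('side0')
mt=np.mean([load(f)[0].astype(float).mean(2) for f in('top0','t3')],0)
ms=np.mean([load(f)[0].astype(float).mean(2) for f in('side0','s3','s5','s6','s7')],0)
w=lambda x,y,z: np.r_[R@np.array([x,y])/1000+o,z/1000]
def samp(m,c,pts):
    uv=np.array([proj(c,p) for p in pts],np.float32)
    return cv2.remap(m.astype(np.float32),uv[None,:,0],uv[None,:,1],cv2.INTER_CUBIC)[0]
ys=np.arange(-15,45,.5)
def edges(v,lev):
    k=np.where(v<lev)[0]; 
    if len(k)==0: return None
    # contiguous run round min
    i=int(v.argmin()); a=i
    while a>0 and v[a-1]<lev:a-=1
    b=i
    while b<len(v)-1 and v[b+1]<lev:b+=1
    return ys[a],ys[b],(ys[a]+ys[b])/2
for z in (75,85,95,105,110): 
    v=samp(ms,S,[w(90,y,z) for y in ys]); print('side',z,v.min().round(),v.max().round(),edges(v,60))
for x in (80,84,88,90,92,96,100,104,108):
    v=samp(mt,T,[w(x,y,116) for y in ys]); print('top z116 x',x,v.min().round(),edges(v,58))
for x in (106,110,114,118,122):
    v=samp(mt,T,[w(x,y,51) for y in ys]); print('top z51 x',x,[int(q) for q in v[::4]])
# post after grasp
c=load('s13')
print((np.array([.5835,.0269])-o)@R,(np.array([.5912,.0708])-o)@R)
```

```text
side 75 45.0 139.0 (np.float64(1.0), np.float64(24.0), np.float64(12.5))
side 85 43.0 113.0 (np.float64(1.5), np.float64(25.5), np.float64(13.5))
side 95 45.0 97.0 (np.float64(1.0), np.float64(26.0), np.float64(13.5))
side 105 46.0 95.0 (np.float64(2.5), np.float64(26.0), np.float64(14.25))
side 110 48.0 95.0 (np.float64(3.5), np.float64(25.5), np.float64(14.5))
top z116 x 80 16.0 (np.float64(0.5), np.float64(16.0), np.float64(8.25))
top z116 x 84 25.0 (np.float64(1.0), np.float64(18.0), np.float64(9.5))
top z116 x 88 36.0 (np.float64(2.5), np.float64(19.5), np.float64(11.0))
top z116 x 90 38.0 (np.float64(3.5), np.float64(19.0), np.float64(11.25))
top z116 x 92 39.0 (np.float64(4.5), np.float64(17.5), np.float64(11.0))
top z116 x 96 42.0 (np.float64(6.0), np.float64(14.5), np.float64(10.25))
top z116 x 100 66.0 None
top z116 x 104 82.0 None
top z116 x 108 76.0 None
top z51 x 106 [105, 105, 105, 103, 100, 102, 111, 124, 132, 129, 109, 81, 62, 46, 42, 41, 42, 49, 66, 99, 136, 174, 199, 212, 217, 217, 216, 218, 226, 228]
top z51 x 110 [108, 109, 106, 104, 101, 102, 106, 116, 124, 125, 112, 95, 76, 62, 57, 58, 68, 82, 114, 151, 191, 222, 235, 243, 243, 242, 241, 241, 243, 246]
top z51 x 114 [109, 108, 103, 98, 95, 95, 100, 107, 112, 111, 103, 94, 84, 79, 80, 88, 94, 113, 139, 169, 203, 223, 236, 239, 237, 233, 230, 232, 239, 242]
top z51 x 118 [91, 90, 85, 82, 81, 81, 84, 87, 91, 91, 86, 83, 82, 81, 83, 85, 89, 98, 109, 132, 154, 168, 178, 179, 177, 171, 166, 171, 180, 184]
top z51 x 122 [77, 75, 75, 75, 74, 74, 75, 76, 76, 76, 75, 75, 75, 76, 77, 77, 76, 77, 80, 87, 91, 96, 98, 98, 98, 95, 96, 98, 100, 101]
[0.09032273 0.01172407] [0.09023373 0.05629415]
```

```bash
cat > pe.py <<'E'
from h import *
import sys
d=np.load('stn.npz');R,o=d['R'],d['o']
w=lambda x,y,z: np.r_[R@np.array([x,y])/1000+o,z/1000]
def samp(m,c,pts):
    uv=np.array([proj(c,p) for p in pts],np.float32)
    return cv2.remap(m.astype(np.float32),uv[None,:,0],uv[None,:,1],cv2.INTER_CUBIC)[0]
def run(f,y0):
    S=load(f);ms=S[0].astype(float).mean(2)
    ys=np.arange(y0-25,y0+25,.25)
    for z in (64,66,68,70,72):
        v=samp(ms,S,[w(90,y,z) for y in ys]); i=int(np.argmin(v+3*abs(ys-y0)));lev=75;a=b=i
        while a>0 and v[a-1]<lev:a-=1
        while b<len(v)-1 and v[b+1]<lev:b+=1
        print(f,z,v[i].round(),ys[a],ys[b],(ys[a]+ys[b])/2)
for i in range(1,len(sys.argv),2): run(sys.argv[i],float(sys.argv[i+1]))
E
python3 pe.py side0 13 s7 13 s13 57
```

```text
side0 64 44.0 2.5 24.0 13.25
side0 66 43.0 1.75 24.5 13.125
side0 68 45.0 0.5 25.0 12.75
side0 70 46.0 -1.25 25.75 12.25
side0 72 44.0 -2.25 26.0 11.875
s7 64 49.0 2.75 23.5 13.125
s7 66 50.0 2.5 24.25 13.375
s7 68 50.0 1.75 24.75 13.25
s7 70 50.0 0.25 25.25 12.75
s7 72 51.0 -0.75 25.25 12.25
s13 64 50.0 47.0 66.5 56.75
s13 66 50.0 46.75 67.5 57.125
s13 68 50.0 45.5 68.0 56.75
s13 70 49.0 44.0 68.25 56.125
s13 72 49.0 43.5 68.5 56.0
```

{"method": "apply_moves", "body": {
  "angular": [
    [0, 0, 0],
    [0, 0, 0],
    [0, 0, 0],
    [0, 0, 0],
    [0, 0, 0]
  ],
  "travel": [
    [0.0007, 0.004, 0],
    [0.0014, 0.008, 0],
    [0.0021, 0.012, 0],
    [0.0027, 0.0153, 0],
    [0.0027, 0.0153, 0]
  ],
  "jaw": [-1, -1, -1, -1, -1]
}}

```text
time: 16.95
tcp_pos: [0.5939, 0.0862, 0.07]
ee_rot: [-0.281, -3.125, -0.002]
contact_force: [-1.1, -8.0, 2.2]
finger_gap: 0.235
```

```bash
python3 st.py;python3 - <<'E'
from h import *
d=np.load('stn.npz');R,o=d['R'],d['o']
grab('side','s14')
s=cv2.imread('pics/s14.png')[170:235,185:255]
cv2.imwrite('pics/s14c.png',cv2.resize(s,(630,585),interpolation=cv2.INTER_CUBIC))
print((state()['tcp_pos'][:2]-o)@R)
E
python3 pe.py s14 71
```

```text
t 16.95 tcp [0.5939 0.0862 0.07  ] jawyaw 79.74 259.74175374134404 z [-0.004  0.002 -1.   ] F [-1.1 -8.   2.2] gap 0.23500427189432388
[0.09025773 0.07178636]
s14 64 50.0 63.5 82.75 73.125
s14 66 50.0 64.0 83.25 73.625
s14 68 52.0 64.5 83.75 74.125
s14 70 52.0 64.75 84.25 74.5
s14 72 49.0 65.0 84.5 74.75
```

View pics/s14c.png

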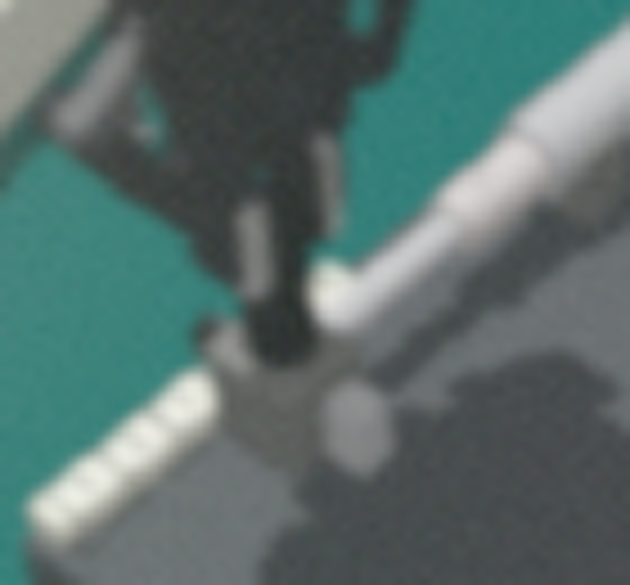

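Run:
```python
from h import *
from scipy.ndimage import map_coordinates
d=np.load('stn.npz');R,o=d['R'],d['o'];S=load('side0')
st=lambda p:((p[:2]-o)@R*1000).round(2)
s=lambda x,y:up(x,y,9,185,170)
for z in(.045,.05): print(st(onz(S,s(358,425),z))-st(onz(S,s(502,306),z)))
# template match: jaw cylinder patch from side0 into s13, s14 (subpixel by upsampling)
for ref in('side0','s7'):
  A=load(ref)[0]
  up8=lambda im:cv2.resize(im,None,fx=8,fy=8,interpolation=cv2.INTER_CUBIC)
  a=up8(A[196:212,234:246])
  c0=np.array([234+6-.5,196+8-.5])
  for f in('s13','s14'):
    B=load(f)[0];b=up8(B[195:235,205:250]);r=cv2.matchTemplate(b,a,cv2.TM_CCOEFF_NORMED);_,m,_,l=cv2.minMaxLoc(r)
    c=np.array([205+l[0]/8+6-.5,195+l[1]/8+8-.5]); print(ref,f,m,st(onz(S,c,.05))-st(onz(S,c0,.05)))
```

```text
[ 0.89 59.28]
[ 0.88 58.94]
side0 s13 0.8984837532043457 [ 0.77 43.86]
side0 s14 0.8940553665161133 [ 0.68 59.98]
s7 s13 0.9000967741012573 [ 0.77 43.86]
s7 s14 0.8960449695587158 [ 0.68 59.98]
```

{"method": "apply_moves", "body": {
  "angular": [
    [0, 0, 0],
    [0, 0, 0],
    [0, 0, 0],
    [0, 0, 0],
    [0, 0, 0]
  ],
  "travel": [
    [0, -0.0003, 0],
    [0, -0.0003, 0],
    [0, -0.0003, 0],
    [0, -0.0003, 0],
    [0, -0.0003, 0]
  ],
  "jaw": [-1, -1, -1, -1, -1]
}}

```text
time: 17.5
tcp_pos: [0.5937, 0.0848, 0.07]
ee_rot: [-0.282, -3.125, 0.001]
contact_force: [-2.5, -8.5, 2.3]
finger_gap: 0.231
```

```bash
python3 st.py;python3 - <<'E'
from h import *
d=np.load('stn.npz');R,o=d['R'],d['o']
grab('side','s15')
s=cv2.imread('pics/s15.png')
cv2.imwrite('pics/s15c.png',cv2.resize(s,(800,600),interpolation=cv2.INTER_CUBIC))
print((state()['tcp_pos'][:2]-o)@R)
E
```

```text
t 17.5 tcp [0.5937 0.0848 0.07  ] jawyaw 79.7 259.6995670818601 z [-0.004 -0.    -1.   ] F [-2.5 -8.5  2.3] gap 0.23128332674347699
[0.09023925 0.07053275]
```

View pics/s15c.png

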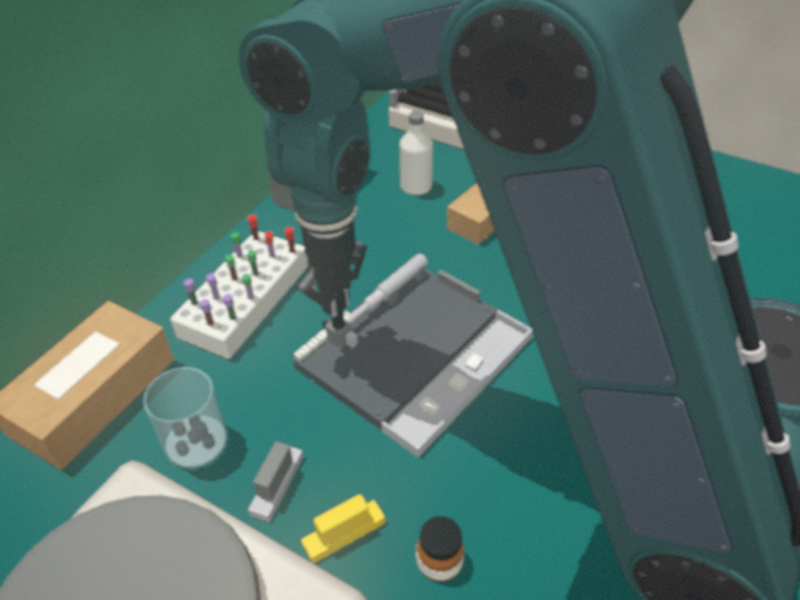

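{"method": "apply_moves", "body": {
  "angular": [
    [0, 0, 0],
    [0, 0, 0],
    [0, 0, 0],
    [0, 0, 0],
    [0, 0, 0]
  ],
  "travel": [
    [0.0002, 0.0016, 0],
    [0.0002, 0.0016, 0],
    [0.0002, 0.0016, 0],
    [0.0002, 0.0016, 0],
    [0.0002, 0.0016, 0]
  ],
  "jaw": [-1, -1, -1, -1, -1]
}}

```text
time: 18.05
tcp_pos: [0.5938, 0.0855, 0.07]
ee_rot: [-0.283, -3.125, 0.003]
contact_force: [-1.6, -8.0, 2.6]
finger_gap: 0.229
```

Run:
```python
from h import *
d=np.load('stn.npz');R,o=d['R'],d['o']
for i in range(8):
    grab('side','s16'); s=state(); print(s['time'],((s['tcp_pos'][:2]-o)@R*1000).round(2),np.round(s['contact_force'],1),s['finger_gap'])
```

```text
18.1 [90.22 71.21] [-1.2 -9.2  2.3] 0.2341638826125775
18.15 [90.23 71.18] [-1.5 -8.9  2.2] 0.22954198640216747
18.2 [90.24 71.17] [-1.4 -9.2  2.5] 0.231922786351531
18.25 [90.22 71.18] [-1.1 -8.6  2.2] 0.2305344992554076
18.3 [90.22 71.17] [-0.3 -9.2  1.6] 0.23020871551511585
18.35 [90.23 71.16] [-0.9 -9.1  2.2] 0.2308754659275408
18.4 [90.22 71.17] [-1.9 -8.9  1.7] 0.22762728518175165
18.45 [90.24 71.18] [-0.7 -8.9  2.5] 0.2306032321599009
```

Run:
```python
from h import *
d=np.load('stn.npz');R,o=d['R'],d['o'];S=load('side0')
st=lambda p:((p[:2]-o)@R*1000)
u8=lambda im:cv2.resize(im,None,fx=8,fy=8,interpolation=cv2.INTER_CUBIC)
a=u8(S[0][196:212,234:246]);c0=np.array([239.5,203.5])
b=u8(load('s16')[0][195:235,205:250]);r=cv2.matchTemplate(b,a,cv2.TM_CCOEFF_NORMED);_,m,_,l=cv2.minMaxLoc(r)
c=np.array([205+l[0]/8+5.5,195+l[1]/8+7.5]);print(m,st(onz(S,c,.05))-st(onz(S,c0,.05)))
print(close_job())
```

```text
0.8951805830001831 [ 0.20744687 59.58912655]
the job is handed in; nothing more can be done
None
```

I wiped the three chips into the trough with the scraper in two passes and stood the scraper back on the bench where it came from. I then pulled the clamp rod out to the mark and handed the job in at about 18.5 s with the post still gripped.

**Chips and scraper:** Pictures after the wipe showed all three chips lying in the trough and the scraper upright on the bench, clear of the station. The fingers stayed above the scraper foot throughout, so only the blade touched the chips. I saw nothing else on the bench moved in the last full side picture, but I took no last top view.

**Rod position at hand-in:**

| Check | Pull from rest (mm) | Station y (mm) |
|---|---|---|
| Tool position | 59.4 | about 71.4 |
| Side picture of the carriage | 59.6 | 71.6 |
| Mark position, from both cameras | about 59.3 needed | 71.3 ± 0.7 |

The pull held steady for the last 0.4 s. The spring force read about 9.1 N, which fits a 59 mm pull.

**Not confirmed:** I could not see the pointer against the mark directly at the end, because the carriage hid it from the side camera and the arm hid it from the top. The alignment is worked out from the pictures at rest plus the measured pull. It assumes the pointer sits level with the post's axis; the first top view only roughly supported that. Single-view estimates of the mark differed by 2 to 3 mm before I corrected each camera's offset using the post.

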